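# Clear the bottle and seal the plate

## Task

Someone left the amber bottle with the orange cap standing on the plate press, right under its handle: lift it out, keeping it upright, and stand it gently in the grey tray, leaving all the other things where they are. Then pull the press's blue handle down to its stop to seal the plate, hold it there for about a second, and ease it back up to the top under control, without letting it spring back.

Things in the scene. Friction and masses are not known exactly. Their poses are not given: they have to be found in the camera images.
- bottle: amber glass bottle, round, diameter 58 mm up to the shoulder (straight sides from the foot to about 90 mm), 145 mm tall with its orange screw cap, about 0.3 kg. Origin: centre of its underside, z up. It starts upright on the press's base plate (top 12 mm above the bench), beneath the raised handle; the lever would come down on it.
- tray: grey open bottle tray, fixed, 200 (x) x 130 (y) x 25 mm, walls and floor 4 mm. Origin: centre of its underside, x along its length. The rear (+x) half holds the blue-capped bottle; the front (-x) half is free. It stands to the left or right of the press.
- press: plate press, fixed, already loaded (mm). Origin: on the bench under the raised bar; x to the rear. Base plate 180 wide, x -70 to 270, 12 thick. White head x 75 to 190, z 105 to 145, 150 wide; column behind, hinge cheeks to z 217. U-shaped lever, arms at y = +-92, reaches forward over the bottle with the blue bar and a 55 deep metal plate behind it: reach under from the front, tool tilted.
- lever_bar (a point): centre of the blue handle bar: round, 18 mm diameter, 196 mm long along the press's y, 220 mm from the hinge axis. Raised, it is at x = 1, z = 293 mm in the press's frame; at the stop at x = 9, z = 90 mm.
- lever_hinge (a point): point on the lever's hinge axis (which runs along the press's y), midway across the press, 200 mm above the bench.
- lever (a joint): lever angle, rad: 0 = fully raised (25 degrees above level), 0.96 = down at its stop (30 degrees below level). A spring raises it: about 4 N at the bar at the top, 12 N at the stop.
- blue_bottle: bystander: white bottle with a blue cap, diameter 58 mm, 120 mm tall, in the rear half of the tray. Origin: centre of its underside.
- rack: bystander, fixed: blue tube rack 200 (x) x 90 x 58 mm with capped tubes up to 110 mm high, on the other side of the press from the tray. Origin: centre of its underside.
- tape: bystander: yellow tape measure 75 (x) x 40 x 60 mm, towards the robot. Origin: centre of its underside.
- tip_box: bystander: orange tip box 120 (x) x 85 x 60 mm, towards the robot. Origin: centre of its underside.
- beaker: bystander: glass beaker, diameter 80 mm, 100 mm tall, at the back. Origin: centre of its underside.
- jar: bystander: white jar with a blue lid, diameter 70 mm, 90 mm tall, at the back. Origin: centre of its underside.
Things that resemble listed ones, but are neither listed nor needed, are in the scene too. Of the things shaped like the tray, the grey one is meant. Several things have the shape of the bottle; the one meant has the colours described above.

How it is judged:
By the outcome, as a careful person would: the job done as asked, in the order asked, and still so for the second after the job is handed in, with the robot touching nothing.
It also fails if it takes over 67 s, if anything falls off the work surface, if the arm or the gripper's body presses on something with over 40 N, if the wrist force passes 120 N, or if a joint passes its speed limit or range.

## Robot

A 7-joint arm with a two-finger parallel gripper is mounted at the origin on the work surface. World frame = base frame: x ahead of the robot, y to its left, z up, the work surface at z = 0. Lengths are in m, angles in rad, forces in N, time in s.
With the tool pointing down it reaches from about 0.4 to 0.875 m from the base axis. Payload 19.3 kg.
Tool frame: the origin (TCP) lies at the very end of the fingers, on their centre line; the grasp point (between the pads) lies 19 mm behind it; z points along the fingers, y is the line along which they close (so a half turn about z gives the same grasp; the last joint's range is limited). The gripper opens to 85 mm and grips with 20 to 120 N. Pads are 22 mm wide; open, the fingers measure 114 mm over their backs; the gripper's body (76 mm by 85 mm) begins 54 mm behind the grasp point. The pads swing forward as they close: fully open they stand 13 mm farther back than shut.
Start: joints at [-1.405, 0.521, -0.036, 1.599, 0.021, 1.021, -0.113], TCP at [0.146, 0.608, 0.231] pointing down, gripper open.
Joint ranges: [-2.91, 2.91], [-0.3, 2.13], [-1.5, 1.42], [0.17, 2.43], [-1.26, 4.41], [0.16, 1.93], [-2.52, 2.52]. Speed limits (rad/s): [1.89, 1.89, 2.39, 2.39, 3.01, 3.01, 3.01].

## Interface

Orientations are given as [roll, pitch, yaw] about the fixed x, y, z axes, in that order (R = Rz(yaw) Ry(pitch) Rx(roll)).
In Python, from workcell import monitor, optics, workorder gives the robot as it stands.
- The arm moves only by the tool apply_moves, never from a script. Its arguments are lists of equal length, an entry for each row: "linear": the shift along the tool's x, y, z each as a share of 0.1 m, from -1 to 1, a list of three; "delta_rot": the turn, a rotation vector about the tool's x, y, z each as a share of 120 degrees, from -1 to 1, a list of three. A call has exactly 5 rows; each row is the pose to reach, as a shift and turn from the pose commanded when the call began, along the tool's axes at that moment; what a row does not reach only later rows make up. A row lasts 1/12 s, in which the tool goes at most 41.7 mm and 7.16 degrees, less where a joint would pass 70% of its speed; a pose out of reach is approached as far as the arm can. A call with a number of a shift or a turn outside -1 to 1 is refused whole. A call with a gripper value outside its range is refused whole. "gripper" is the opening, from -1 (shut) to 1 (fully open), set as the call begins (left out, the last holds). The fingers move at their own pace and stop on an object; "force" is the grip in N (left out, the last holds). Time passes only in rows, so rows that repeat a pose let the fingers close, or fill a call up. It gives the time, the measured TCP pose, the force, the opening and the grip force at its end, in the units of the state.
- monitor.observe(): the state, without advancing time (a new reading comes with each control period).
- optics.grab_frame(name): name is "scene" or "side" or "wrist"; returns (picture, depth): 384x512x3 uint8, red, green, blue; 384x512 float32, m along the optical axis (not along the pixel's ray), 0 where there is no reading.
- optics.camera_info(name): a dict with "fx", "fy", "cx", "cy" (pixels), "rvec" (rotation vector, rad) and "tvec" (3), from world to camera coordinates, as OpenCV has them; the wrist camera has in their place "T_tool_cam" (4x4, takes a point from camera to tool coordinates, whose origin is the TCP and whose axes are the flange's). Camera axes: x right, y down, z forward; pixel columns grow to the right and rows downward; lengths in m; the calibration is good to about 2 mm. A picture is of the moment at which its call begins: read the wrist's pose just before it. camera_info takes no time and is no camera call.
- workorder.job_done(): hands the job in; it is judged then, once.
The state is a dict: "clock": time; "qpos": joint angles; "qd": joint speeds; "joint_efforts": joint torques, N m; "position": TCP position; "tool_rot": TCP orientation; "force": force on the tool from outside, world axes, zero at the start; "moment": the same for the moment, N m; "grip_width": finger opening in m; "finger_force": force on a finger pad.
Only numpy, scipy, OpenCV 4.12 (cv2) and the standard library are available. Lean on these libraries where they do the work, as an engineer would, in place of code of your own. Each camera call takes 0.05 s, during which the arm holds its last target. There are 200 camera calls.

## Working session

There is one attempt and no reset: what is moved stays moved. The work goes in short steps, Python scripts to look and compute and a tool call to move; the robot and the scene stay as the last step left them, time stands still between calls to the robot, and variables do not carry over. Pictures are saved under pics/ and viewed, at most 10 in all, crops included, and the job is handed in when it is done.

Besides the shell and the picture viewer there is one more tool, called after ">>>" as name(argument=value, ...), one argument or row to a line, values as JSON. apply_moves: Moves the arm, as the interface text tells. Its arguments: {"type":"object","properties":{"linear":{"type":"array"},"delta_rot":{"type":"array"},"gripper":{"type":"number"},"force":{"type":"number"}},"required":["linear","delta_rot"]}

```bash
mkdir -p pics; ls; cat > h.py <<'E'
import numpy as np, cv2
from workcell import monitor, optics, workorder
from scipy.spatial.transform import Rotation as R
def cam(n):
    c=optics.camera_info(n)
    K=np.array([[c['fx'],0,c['cx']],[0,c['fy'],c['cy']],[0,0,1]])
    if n=='wrist':
        s=monitor.observe(); T=np.eye(4); T[:3,:3]=rot(s); T[:3,3]=s['position']
        return K,T@np.array(c['T_tool_cam'])
    M=np.eye(4); M[:3,:3]=cv2.Rodrigues(np.array(c['rvec'],float))[0]; M[:3,3]=np.ravel(c['tvec'])
    return K,np.linalg.inv(M)
def rot(s): return R.from_euler('xyz',s['tool_rot']).as_matrix()
def cloud(K,T,d):
    v,u=np.indices(d.shape)
    p=np.stack([(u-K[0,2])/K[0,0]*d,(v-K[1,2])/K[1,1]*d,d],-1)
    return p@T[:3,:3].T+T[:3,3]
def ray(K,T,u,v):
    r=T[:3,:3]@np.array([(u-K[0,2])/K[0,0],(v-K[1,2])/K[1,1],1]); return T[:3,3],r
def onplane(K,T,u,v,z):
    o,r=ray(K,T,u,v); return o+r*(z-o[2])/r[2]
E
python3 - <<'E'
from h import *
s=monitor.observe(); print(s)
for n in ('scene','side'):
    K,T=cam(n); p,d=optics.grab_frame(n); np.savez(f'{n}.npz',p=p,d=d,K=K,T=T)
    cv2.imwrite(f'pics/{n}.png',p[:,:,::-1]); print(n,K[0,0],T.round(3))
E
```

```text
pics
{'clock': 0.0, 'qpos': array([-1.40516708,  0.52205186, -0.03633241,  1.59999976,  0.02121698,
        1.02110627, -0.11281537]), 'qd': array([-1.08632561e-03,  9.41417943e-04,  4.63971442e-04, -4.71841259e-04,
       -2.70775327e-04, -4.35585158e-05,  3.96107116e-04]), 'joint_efforts': array([-9.95120390e-04, -9.27110624e+01,  1.97940677e+00, -3.69931626e+01,
        1.77298504e-02,  8.27784272e-03,  4.43123554e-05]), 'position': array([0.14598924, 0.60735958, 0.23070505]), 'tool_rot': array([-3.14041689e+00,  9.64316295e-05,  2.90575119e+00]), 'force': array([-0.25982148, -0.10759842, -0.0905424 ]), 'moment': array([ 0.04764363, -0.01152187, -0.05627827]), 'finger_force': 0.0, 'grip_width': 0.08534510510616698}
scene 433.9066789846014 [[ 0.681  0.618 -0.393  1.061]
 [ 0.732 -0.584  0.35  -0.545]
 [-0.014 -0.527 -0.85   1.317]
 [ 0.     0.     0.     1.   ]]
side 486.2688555001069 [[ 0.919 -0.305  0.25   0.134]
 [-0.394 -0.734  0.553 -0.955]
 [ 0.014 -0.607 -0.795  1.435]
 [ 0.     0.     0.     1.   ]]
```

View pics/scene.png

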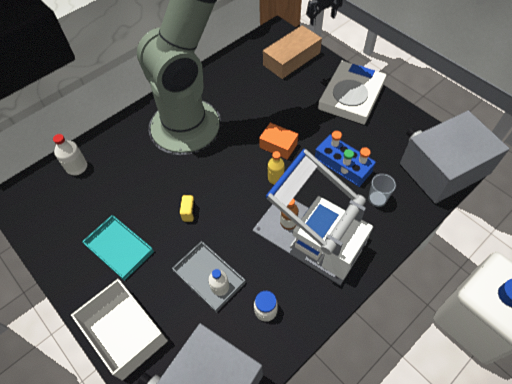

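View pics/side.png

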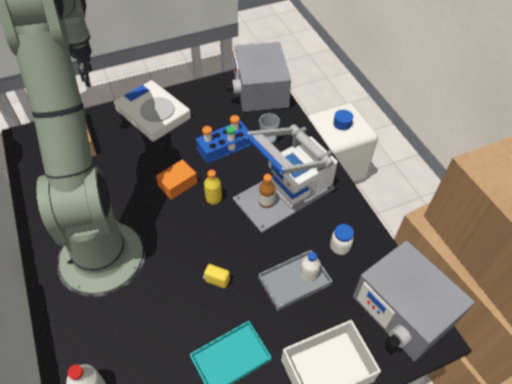

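The scene view shows the amber bottle under the lever at about (288,212) and the blue bar at about (292,175). A yellow decoy bottle is at (275,168). The grey tray is at (208,275) with its blue-capped bottle at (218,283), and the rack is at (345,160). The side view has the amber bottle at (267,190), the bar at (268,150) and the tray at (296,280). Next I measure these.

```bash
python3 - <<'E'
from h import *
for n,boxes in (('scene',dict(bar=(265,145,315,205),cap=(280,195,305,218),amb=(275,200,300,235),tray=(165,235,250,312),plate=(245,185,345,285),bcap=(208,265,230,282),ycap=(268,148,286,160),tape=(175,190,200,225),tip=(255,120,302,160))),
  ('side',dict(bar=(245,130,315,205),cap=(258,170,276,186),amb=(256,180,278,212),tray=(255,245,335,310),plate=(228,160,340,232),bcap=(303,248,320,262),ycap=(203,165,219,178),tape=(200,260,232,290),tip=(152,158,200,200)))):
    f=np.load(n+'.npz'); p,d,K,T=[f[k] for k in 'pdKT']; P=cloud(K,T,d); hsv=cv2.cvtColor(p,cv2.COLOR_RGB2HSV)
    H,S,V=[hsv[...,i].astype(int) for i in range(3)]
    masks=dict(bar=(H>105)&(H<125)&(S>120),cap=(H<15)&(S>150)&(V>120),amb=(H<20)&(S>110),tray=(S<60)&(V>70),plate=(S<40)&(V>80),bcap=(H>100)&(H<125)&(S>130),ycap=(H<16)&(S>150),tape=(H>20)&(H<35)&(S>120),tip=(H<16)&(S>150))
    for k,(a,b,c,e) in boxes.items():
        m=np.zeros(d.shape,bool); m[b:e,a:c]=1; m&=masks[k]&(d>0)
        if k=='plate': m&=(abs(P[...,2]-.012)<.006)
        if k=='bar': m&=P[...,2]>.25
        if m.sum()<4: print(n,k,'none');continue
        q=P[m]; v,u=np.nonzero(m)
        print(n,k,m.sum(),'px',u.mean().round(1),v.mean().round(1),'med',np.median(q,0).round(3),'z5-95',np.percentile(q[:,2],[3,97]).round(3),end=' ')
        if k in('tray','plate','bar','tip','tape'):
            (c0,sz,an)=cv2.minAreaRect(q[:,:2].astype(np.float32)*1000); print('rect',np.round(c0),np.round(sz),round(an,1),end='')
        if k=='bar':
            x=q[:,:2]-q[:,:2].mean(0); w=np.linalg.svd(x)[2][0] if len(x)<3000 else 0; print(' dir',np.degrees(np.arctan2(w[1],w[0])),end='')
        print()
E
```

```text
scene bar 283 px 286.4 173.4 med [ 0.586 -0.026  0.3  ] z5-95 [0.294 0.304] rect [585. -23.] [ 17. 193.] 12.1 dir 102.19203018311583
scene cap 26 px 291.2 202.9 med [ 0.607 -0.018  0.156] z5-95 [0.077 0.158] 
scene amb 120 px 290.9 210.3 med [ 0.611 -0.019  0.119] z5-95 [0.027 0.159] 
scene tray 2473 px 208.4 275.4 med [ 0.557 -0.34   0.004] z5-95 [-0.003  0.091] rect [ 554. -331.] [217. 140.] 4.4
scene plate 1230 px 284.7 234.3 med [ 0.602 -0.062  0.011] z5-95 [0.007 0.016] rect [679.   1.] [337. 185.] 12.9
scene bcap 63 px 216.1 273.3 med [ 0.614 -0.332  0.123] z5-95 [0.117 0.128] 
scene ycap 165 px 277.5 152.6 med [0.385 0.156 0.04 ] z5-95 [0.004 0.146] 
scene tape 336 px 186.6 207.9 med [ 0.34  -0.243  0.055] z5-95 [-0.002  0.063] rect [ 313. -230.] [ 56. 116.] 47.3
scene tip 1003 px 278.2 140.7 med [0.343 0.181 0.056] z5-95 [-0.002  0.142] rect [332. 164.] [151. 255.] 22.6
side bar 238 px 264.4 152.3 med [ 0.58  -0.029  0.3  ] z5-95 [0.291 0.306] rect [579. -22.] [ 15. 196.] 12.4 dir -77.61666570318741
side cap 96 px 266.9 179.5 med [ 0.597 -0.02   0.147] z5-95 [0.001 0.161] 
side amb 193 px 266.8 187.8 med [ 0.592 -0.03   0.114] z5-95 [0.089 0.151] 
side tray 2549 px 294.4 279.1 med [ 0.559 -0.344  0.007] z5-95 [-0.002  0.092] rect [ 595. -326.] [279. 149.] 4.4
side plate 1469 px 271.2 205.9 med [ 0.583 -0.053  0.013] z5-95 [0.007 0.017] rect [680.  31.] [359. 244.] 12.6
side bcap 57 px 312.4 255.7 med [ 0.611 -0.335  0.124] z5-95 [0.003 0.13 ] 
side ycap 65 px 211.1 173.2 med [0.434 0.082 0.143] z5-95 [-0.003  0.151] 
side tape 477 px 216.8 275.5 med [ 0.326 -0.243  0.054] z5-95 [-0.002  0.065] rect [ 331. -220.] [72. 95.] 46.5
side tip 1035 px 176.3 178.6 med [0.328 0.178 0.057] z5-95 [-0.     0.066] rect [337. 224.] [155. 147.] 16.6
```

```bash
python3 - <<'E'
from h import *
from scipy.optimize import least_squares as ls
Q={};I={}
for n in('scene','side'):
    f=np.load(n+'.npz'); p,d,K,T=[f[k] for k in 'pdKT']; P=cloud(K,T,d); hsv=cv2.cvtColor(p,cv2.COLOR_RGB2HSV).astype(int); Q[n]=P[d>0];I[n]=hsv[d>0]
def fit(name,c,zr,r=.029,rad=.05):
    for n in('scene','side','both'):
        P=np.vstack(list(Q.values())) if n=='both' else Q[n]
        m=(np.hypot(P[:,0]-c[0],P[:,1]-c[1])<rad)&(P[:,2]>zr[0])&(P[:,2]<zr[1])
        q=P[m]
        if len(q)<10: print(name,n,len(q)); continue
        s=ls(lambda x:np.hypot(q[:,0]-x[0],q[:,1]-x[1])-r,c,loss='soft_l1',f_scale=.002)
        zt=P[(np.hypot(P[:,0]-s.x[0],P[:,1]-s.x[1])<.02)&(P[:,2]<.2),2]
        print(name,n,len(q),s.x.round(4),'rms',np.sqrt(np.mean(s.fun**2)).round(4),'top',np.percentile(zt,98).round(3))
fit('amber',(.605,-.02),(.025,.095)); fit('yellow',(.434,.082),(.015,.085)); fit('blue',(.612,-.334),(.03,.08))
for n in Q:
    P=Q[n]; hs=I[n]
    m=(abs(P[:,2]-.025)<.004)&(abs(P[:,0]-.56)<.14)&(abs(P[:,1]+.335)<.095)&(hs[:,1]<80)
    q=P[m]; c0,sz,an=cv2.minAreaRect(q[:,:2].astype(np.float32)*1000); print(n,'tray rim',m.sum(),np.round(c0),np.round(sz),an, np.percentile(q[:,0],[2,98]),np.percentile(q[:,1],[2,98]))
    q=P[(abs(P[:,2])<.010)&(abs(P[:,0]-.505)<.03)&(abs(P[:,1]+.34)<.04)]; print('floor z',np.median(q[:,2]))
E
```

```text
amber scene 146 [ 0.6007 -0.0171] rms 0.0012 top 0.158
amber side 201 [ 0.5996 -0.016 ] rms 0.0051 top 0.161
amber both 347 [ 0.6003 -0.0167] rms 0.0039 top 0.161
yellow scene 155 [0.433  0.0827] rms 0.0017 top 0.147
yellow side 190 [0.4323 0.0845] rms 0.0023 top 0.15
yellow both 345 [0.433  0.0836] rms 0.0021 top 0.149
blue scene 135 [ 0.6124 -0.3324] rms 0.0012 top 0.127
blue side 164 [ 0.6119 -0.3318] rms 0.0026 top 0.129
blue both 299 [ 0.6123 -0.3322] rms 0.0021 top 0.129
scene tray rim 249 [ 561. -336.] [202. 130.] 4.269258975982666 [0.4605498  0.66302825] [-0.4042065  -0.26606008]
floor z 0.002825067056994479
side tray rim 240 [ 558. -335.] [202. 133.] 4.236359119415283 [0.45699021 0.66036994] [-0.40519312 -0.26673511]
floor z 0.004684825081555544
```

>>> apply_moves(
  linear=[
    [0,0,-0.3],
    [0,0,-0.6],
    [0,0,-0.9],
    [0,0,-0.9],
    [0,0,-0.9],
  ],
  delta_rot=[
    [0,0,0],
    [0,0,0],
    [0,0,0],
    [0,0,0],
    [0,0,0],
  ],
  gripper=1,
)

```text
clock: 0.52
position: [0.1461, 0.6081, 0.3225]
tool_rot: [3.139, -0.0, 2.906]
force: [-0.8, 0.0, -0.8]
grip_width: 0.0854
finger_force: 0.0
```

```bash
cat >> h.py <<'E'
YAW=np.radians(12.3); O=np.array([.581,-.023,0]); 
def press(x,y,z): return O+R.from_euler('z',YAW).apply([x,y,z])
def tool(theta,yaw=YAW):  # tool z leans to heading yaw by theta from straight down; tool y along heading+90
    z=np.array([np.cos(yaw)*np.sin(theta),np.sin(yaw)*np.sin(theta),-np.cos(theta)]); y=np.array([-np.sin(yaw),np.cos(yaw),0])
    return np.stack([np.cross(y,z),y,z],1)
def plan(wps,P=None,Rm=None):
    """wps: list of (tcp, Rmat, ncalls); prints final row of each call, and waypoints by rotvec interpolation"""
    s=monitor.observe(); print('from',s['position'].round(4),s['tool_rot'].round(3),'q',s['qpos'].round(2),'F',s['force'].round(1),'t',round(s['clock'],2),'w',s['grip_width'])
    p=s['position'] if P is None else P; r=R.from_matrix(rot(s) if Rm is None else Rm)
    for t,M,n in wps:
        t=np.array(t); dr=(r.inv()*R.from_matrix(M)).as_rotvec(); dp=(t-p)/n
        for i in range(n):
            print('lin',(r.inv().apply(dp)/.1).round(3),'rot',(dr/n/np.radians(120)).round(3),'| to',(p+dp).round(3))
            p=p+dp; r=r*R.from_rotvec(dr/n)
E
python3 - <<'E'
from h import *
plan([([.40,.25,.34],tool(0),4),(press(-.16,0,.34),tool(0),3),(press(-.16,0,.34),tool(np.radians(30)),1)])
E
```

```text
from [0.1461 0.6081 0.3225] [ 3.139 -0.     2.906] q [-1.41  0.45 -0.03  1.48  0.01  1.21 -0.11] F [-0.8  0.  -0.8] t 0.52 w 0.08541464094142033
lin [-0.826 -0.722 -0.045] rot [ 0.     0.    -0.054] | to [0.21  0.519 0.327]
lin [-0.74  -0.81  -0.045] rot [ 0.     0.    -0.054] | to [0.273 0.429 0.331]
lin [-0.644 -0.889 -0.045] rot [ 0.     0.    -0.054] | to [0.337 0.34  0.336]
lin [-0.54  -0.955 -0.044] rot [ 0.     0.    -0.054] | to [0.4  0.25 0.34]
lin [ 0.138 -1.018 -0.   ] rot [-0.  0.  0.] | to [0.408 0.148 0.34 ]
lin [ 0.138 -1.018 -0.   ] rot [-0.  0.  0.] | to [0.416 0.045 0.34 ]
lin [ 0.138 -1.018 -0.   ] rot [-0.  0.  0.] | to [ 0.425 -0.057  0.34 ]
lin [-0.  0. -0.] rot [-0.   -0.25  0.  ] | to [ 0.425 -0.057  0.34 ]
```

>>> apply_moves(
  linear=[
    [-0.16,-0.14,-0.01],
    [-0.33,-0.29,-0.02],
    [-0.5,-0.43,-0.03],
    [-0.66,-0.58,-0.04],
    [-0.83,-0.72,-0.05],
  ],
  delta_rot=[
    [0,0,-0.01],
    [0,0,-0.02],
    [0,0,-0.03],
    [0,0,-0.04],
    [0,0,-0.054],
  ],
)

```text
clock: 0.93
position: [0.2101, 0.5169, 0.325]
tool_rot: [-3.14, -0.0, 3.02]
force: [1.5, 0.1, 1.0]
grip_width: 0.0854
finger_force: 0.0
```

>>> apply_moves(
  linear=[
    [-0.15,-0.16,-0.01],
    [-0.3,-0.32,-0.02],
    [-0.45,-0.49,-0.03],
    [-0.6,-0.65,-0.04],
    [-0.74,-0.81,-0.05],
  ],
  delta_rot=[
    [0,0,-0.01],
    [0,0,-0.02],
    [0,0,-0.03],
    [0,0,-0.04],
    [0,0,-0.054],
  ],
)

```text
clock: 1.35
position: [0.2739, 0.4274, 0.3302]
tool_rot: [-3.14, -0.001, 3.133]
force: [0.1, 0.7, 0.4]
grip_width: 0.0855
finger_force: 0.0
```

>>> apply_moves(
  linear=[
    [-0.13,-0.18,-0.01],
    [-0.26,-0.36,-0.02],
    [-0.39,-0.53,-0.03],
    [-0.52,-0.71,-0.04],
    [-0.64,-0.89,-0.05],
  ],
  delta_rot=[
    [0,0,-0.01],
    [0,0,-0.02],
    [0,0,-0.03],
    [0,0,-0.04],
    [0,0,-0.054],
  ],
)

```text
clock: 1.77
position: [0.3368, 0.3379, 0.3352]
tool_rot: [-3.14, -0.001, -3.037]
force: [0.6, -0.6, -0.2]
grip_width: 0.0852
finger_force: 0.0
```

>>> apply_moves(
  linear=[
    [-0.11,-0.19,-0.01],
    [-0.22,-0.38,-0.02],
    [-0.33,-0.57,-0.03],
    [-0.44,-0.76,-0.04],
    [-0.54,-0.95,-0.05],
  ],
  delta_rot=[
    [0,0,-0.01],
    [0,0,-0.02],
    [0,0,-0.03],
    [0,0,-0.04],
    [0,0,-0.054],
  ],
)

```text
clock: 2.18
position: [0.4003, 0.249, 0.3403]
tool_rot: [-3.141, -0.001, -2.924]
force: [0.5, 0.8, -0.3]
grip_width: 0.0851
finger_force: 0.0
```

```bash
python3 - <<'E'
from h import *
t=np.radians
plan([(press(-.16,0,.34),tool(0),3),(press(-.16,0,.34),tool(t(25)),1)])
E
```

```text
from [0.4003 0.249  0.3403] [-3.141e+00 -1.000e-03 -2.924e+00] q [-0.78  0.16  0.11  1.84 -0.02  1.14  1.13] F [ 0.5  0.8 -0.3] t 2.18 w 0.08510714573467046
lin [ 0.141 -1.014  0.002] rot [-0. -0.  0.] | to [0.408 0.147 0.34 ]
lin [ 0.14  -1.014  0.002] rot [-0. -0.  0.] | to [0.417 0.045 0.34 ]
lin [ 1.390e-01 -1.014e+00  1.000e-03] rot [-0. -0.  0.] | to [ 0.425 -0.057  0.34 ]
lin [-0.  0. -0.] rot [-0.    -0.208 -0.   ] | to [ 0.425 -0.057  0.34 ]
```

>>> apply_moves(
  linear=[
    [0.03,-0.2,0],
    [0.06,-0.4,0],
    [0.08,-0.6,0],
    [0.11,-0.8,0],
    [0.14,-1,0],
  ],
  delta_rot=[
    [0,0,0],
    [0,0,0],
    [0,0,0],
    [0,0,0],
    [0,0,0],
  ],
)

```text
clock: 2.6
position: [0.4074, 0.1484, 0.3403]
tool_rot: [-3.141, -0.002, -2.925]
force: [0.5, 0.2, -0.4]
grip_width: 0.085
finger_force: 0.0
```

>>> apply_moves(
  linear=[
    [0.03,-0.2,0],
    [0.06,-0.4,0],
    [0.08,-0.6,0],
    [0.11,-0.8,0],
    [0.14,-1,0],
  ],
  delta_rot=[
    [0,0,0],
    [0,0,0],
    [0,0,0],
    [0,0,0],
    [0,0,0],
  ],
)

```text
clock: 3.02
position: [0.4152, 0.0479, 0.3404]
tool_rot: [-3.141, -0.002, -2.925]
force: [0.7, -0.6, -0.5]
grip_width: 0.0849
finger_force: 0.0
```

>>> apply_moves(
  linear=[
    [0.03,-0.2,0],
    [0.06,-0.4,0],
    [0.08,-0.6,0],
    [0.11,-0.8,0],
    [0.14,-1,0],
  ],
  delta_rot=[
    [0,0,0],
    [0,0,0],
    [0,0,0],
    [0,0,0],
    [0,0,0],
  ],
)

```text
clock: 3.43
position: [0.423, -0.0527, 0.3404]
tool_rot: [-3.142, -0.002, -2.925]
force: [0.5, 0.4, -0.6]
grip_width: 0.0855
finger_force: 0.0
```

```bash
python3 - <<'E'
from h import *
t=np.radians
def lean(th,head): # lean toward head, keeping tool y near press y
    a=np.array([-np.sin(head),np.cos(head),0]); return R.from_rotvec(-a*th).as_matrix()@tool(0)
plan([(press(-.18,-.03,.36),lean(t(30),t(80)),1),(press(-.18,-.03,.36),tool(t(40)),2)])
E
```

```text
from [ 0.423  -0.0527  0.3404] [-3.142e+00 -2.000e-03 -2.925e+00] q [-0.38  0.07  0.39  1.95 -0.03  1.13  1.81] F [ 0.5  0.4 -0.6] t 3.43 w 0.08547500493318781
lin [ 0.194 -0.346 -0.196] rot [-0.231 -0.096  0.001] | to [ 0.412 -0.091  0.36 ]
lin [0. 0. 0.] rot [ 0.11  -0.116 -0.04 ] | to [ 0.412 -0.091  0.36 ]
lin [0. 0. 0.] rot [ 0.11  -0.116 -0.04 ] | to [ 0.412 -0.091  0.36 ]
```

```bash
cat >> h.py <<'E'
def lean(f,s,head): # degrees: forward and right components of the lean, about base tool(0,head)
    h=np.radians(head); fx=np.array([np.cos(h),np.sin(h),0]); ri=np.array([np.sin(h),-np.cos(h),0])
    v=np.radians(f)*fx+np.radians(s)*ri; return R.from_rotvec(np.cross([0,0,-1],v)).as_matrix()@tool(0,h)
E
python3 - <<'E'
from h import *
H=-20
plan([([.56,-.24,.33],lean(0,0,H),3),([.57,-.235,.17],lean(15,15,H),2),([.57,-.235,.17],lean(30,18,H),1),([.57,-.235,.17],lean(42,12,H),1),([.57,-.235,.17],lean(48,0,H),1)])
E
```

```text
from [ 0.423  -0.0527  0.3404] [-3.142e+00 -2.000e-03 -2.925e+00] q [-0.38  0.07  0.39  1.95 -0.03  1.13  1.81] F [ 0.5  0.4 -0.6] t 3.43 w 0.08547500493318781
lin [-0.312 -0.708  0.034] rot [-0.   -0.    0.09] | to [ 0.469 -0.115  0.337]
lin [-0.439 -0.637  0.034] rot [-0.   -0.    0.09] | to [ 0.514 -0.178  0.333]
lin [-0.551 -0.543  0.034] rot [-0.   -0.    0.09] | to [ 0.56 -0.24  0.33]
lin [-0.038  0.041  0.8  ] rot [ 0.063 -0.063  0.   ] | to [ 0.565 -0.238  0.25 ]
lin [0.066 0.145 0.786] rot [ 0.063 -0.063  0.   ] | to [ 0.57  -0.235  0.17 ]
lin [-0.  0. -0.] rot [ 0.027 -0.124  0.013] | to [ 0.57  -0.235  0.17 ]
lin [0. 0. 0.] rot [-0.044 -0.098  0.028] | to [ 0.57  -0.235  0.17 ]
lin [0. 0. 0.] rot [-0.089 -0.049  0.04 ] | to [ 0.57  -0.235  0.17 ]
```

>>> apply_moves(
  linear=[
    [-0.06,-0.14,0],
    [-0.12,-0.28,0.01],
    [-0.19,-0.42,0.02],
    [-0.25,-0.57,0.03],
    [-0.31,-0.71,0.03],
  ],
  delta_rot=[
    [0,0,0.02],
    [0,0,0.04],
    [0,0,0.055],
    [0,0,0.07],
    [0,0,0.09],
  ],
)

```text
clock: 3.85
position: [0.47, -0.1149, 0.3375]
tool_rot: [-3.141, -0.001, -3.117]
force: [-0.3, 0.1, 0.7]
grip_width: 0.0854
finger_force: 0.0
```

>>> apply_moves(
  linear=[
    [-0.09,-0.13,0],
    [-0.18,-0.26,0.01],
    [-0.26,-0.38,0.02],
    [-0.35,-0.51,0.03],
    [-0.44,-0.64,0.03],
  ],
  delta_rot=[
    [0,0,0.02],
    [0,0,0.04],
    [0,0,0.055],
    [0,0,0.07],
    [0,0,0.09],
  ],
)

```text
clock: 4.27
position: [0.5157, -0.1778, 0.3346]
tool_rot: [-3.141, -0.001, 2.978]
force: [0.4, 0.6, 0.9]
grip_width: 0.0854
finger_force: 0.0
```

>>> apply_moves(
  linear=[
    [-0.11,-0.11,0],
    [-0.22,-0.22,0.01],
    [-0.33,-0.33,0.02],
    [-0.44,-0.44,0.03],
    [-0.55,-0.54,0.03],
  ],
  delta_rot=[
    [0,0,0.02],
    [0,0,0.04],
    [0,0,0.055],
    [0,0,0.07],
    [0,0,0.09],
  ],
)

```text
clock: 4.68
position: [0.5613, -0.2401, 0.3315]
tool_rot: [-3.141, -0.001, 2.79]
force: [-1.2, -0.7, 0.3]
grip_width: 0.0855
finger_force: 0.0
```

>>> apply_moves(
  linear=[
    [-0.01,0.01,0.16],
    [-0.02,0.02,0.32],
    [-0.02,0.03,0.48],
    [-0.03,0.03,0.64],
    [-0.04,0.04,0.8],
  ],
  delta_rot=[
    [0.013,-0.013,0],
    [0.026,-0.026,0],
    [0.039,-0.039,0],
    [0.05,-0.05,0],
    [0.063,-0.063,0],
  ],
)

```text
clock: 5.1
position: [0.566, -0.2373, 0.2513]
tool_rot: [-3.008, 0.133, 2.8]
force: [1.2, -1.0, -0.7]
grip_width: 0.0855
finger_force: 0.0
```

>>> apply_moves(
  linear=[
    [0.01,0.03,0.16],
    [0.03,0.06,0.32],
    [0.04,0.09,0.48],
    [0.05,0.12,0.64],
    [0.07,0.15,0.79],
  ],
  delta_rot=[
    [0.013,-0.013,0],
    [0.026,-0.026,0],
    [0.039,-0.039,0],
    [0.05,-0.05,0],
    [0.063,-0.063,0],
  ],
)

```text
clock: 5.52
position: [0.571, -0.2342, 0.1708]
tool_rot: [-2.87, 0.262, 2.827]
force: [1.2, -0.3, -0.2]
grip_width: 0.0857
finger_force: 0.0
```

```bash
python3 - <<'E'
from h import *
H=-20
plan([([.57,-.235,.17],lean(30,18,H),1),([.57,-.235,.17],lean(42,12,H),1),([.57,-.235,.17],lean(48,0,H),1)])
E
```

```text
from [ 0.571  -0.2342  0.1708] [-2.87   0.262  2.827] q [-0.34  0.59  0.66  1.94 -0.11  0.49  1.5 ] F [ 1.2 -0.3 -0.2] t 5.52 w 0.08569595899729802
lin [ 0.009 -0.009  0.009] rot [ 0.025 -0.122  0.012] | to [ 0.57  -0.235  0.17 ]
lin [0. 0. 0.] rot [-0.044 -0.098  0.028] | to [ 0.57  -0.235  0.17 ]
lin [0. 0. 0.] rot [-0.089 -0.049  0.04 ] | to [ 0.57  -0.235  0.17 ]
```

```bash
cat > fk.py <<'E'
import numpy as np
from scipy.spatial.transform import Rotation as R
from scipy.optimize import least_squares
z,y=(lambda a:R.from_euler('z',a)),(lambda a:R.from_euler('y',a))
D=[([-1.40516708,0.52205186,-0.03633241,1.59999976,0.02121698,1.02110627,-0.11281537],[0.14598924,0.60735958,0.23070505],[-3.14041689,9.6e-05,2.90575119]),
([-0.38,0.07,0.39,1.95,-0.03,1.13,1.81],[.423,-.0527,.3404],[-3.142,-.002,-2.925]),
([-0.34,0.59,0.66,1.94,-0.11,0.49,1.5],[.571,-.2342,.1708],[-2.87,.262,2.827]),
([-0.78,0.16,0.11,1.84,-0.02,1.14,1.13],[.4003,.249,.3403],[-3.141,-.001,-2.924])]
S=[-1,1,-1,1,-1,1,-1]
def fk(q,P=(.34,.524,.427,.34,0),s=S):
    h,a,b,c,o=P; q=np.array(q)*s; e=[0,0,1.]
    r=z(q[0])*y(q[1]); p=np.array([0,0,h])+r.apply(e)*a
    r=r*z(q[2])*y(q[3]); p=p+r.apply(e)*b
    r=r*z(q[4])*y(q[5])*z(q[6]+o); return p+r.apply(e)*c,r
LO=np.array([-2.91,-.3,-1.5,.17,-1.26,.16,-2.52]);HI=np.array([2.91,2.13,1.42,2.43,4.41,1.93,2.52])
E
python3 - <<'E'
from fk import *
import itertools
best=[]
for s in itertools.product([1,-1],repeat=3):
    s=[-1,1,s[0],1,s[1],1,s[2]]
    f=lambda P:np.concatenate([np.r_[fk(q,P,s)[0]-p,.1*(R.from_euler('xyz',o).inv()*fk(q,P,s)[1]).as_rotvec()] for q,p,o in D])
    for o in (0,1.57,3.14,-1.57):
        r=least_squares(f,(.34,.524,.427,.34,o)); best.append((r.cost,s,r.x.round(4),abs(r.fun).max()))
for b in sorted(best,key=lambda b:b[0])[:3]: print(b)
E
```

```text
(np.float64(0.004673654430714353), [-1, 1, -1, 1, 1, 1, -1], array([0.3868, 0.5183, 0.4279, 0.3813, 1.6246]), np.float64(0.07238362728442987))
(np.float64(0.004673654430714353), [-1, 1, -1, 1, 1, 1, -1], array([ 0.3868,  0.5183,  0.4279,  0.3813, -4.6586]), np.float64(0.07238362727339087))
(np.float64(0.004673654430714354), [-1, 1, -1, 1, 1, 1, -1], array([0.3868, 0.5183, 0.4279, 0.3813, 1.6246]), np.float64(0.07238362729550547))
```

```bash
cat >> fk.py <<'E'
def fk(q,P=(.34,.524,.427,.34,0,-.11),s=S):
    h,a,b,c,o,w=P; q=np.array(q)*s; e=[0,0,1.]
    r=z(q[0]+w)*y(q[1]); p=np.array([0,0,h])+r.apply(e)*a
    r=r*z(q[2])*y(q[3]); p=p+r.apply(e)*b
    r=r*z(q[4])*y(q[5])*z(q[6]+o); return p+r.apply(e)*c,r
E
python3 - <<'E'
from fk import *
import itertools
best=[]
for s in itertools.product([1,-1],repeat=3):
    s=[-1,1,s[0],1,s[1],1,s[2]]
    f=lambda P:np.concatenate([np.r_[fk(q,P,s)[0]-p,.1*(R.from_euler('xyz',o).inv()*fk(q,P,s)[1]).as_rotvec()] for q,p,o in D])
    for o in (0,1.57,3.14,-1.57):
        r=least_squares(f,(.34,.524,.427,.34,o,-.11)); best.append((r.cost,s,r.x.round(4),r.fun.round(3)))
for b in sorted(best,key=lambda b:b[0])[:3]: print(b)
E
```

```text
(np.float64(0.00043516382553570557), [-1, 1, -1, 1, -1, 1, -1], array([ 0.3175,  0.5471,  0.4233,  0.3364,  1.466 , -0.1068]), array([ 0.009,  0.006,  0.003,  0.   ,  0.   ,  0.   , -0.008,  0.014,
        0.005, -0.   ,  0.   ,  0.   , -0.01 , -0.006, -0.013,  0.002,
        0.003, -0.   , -0.005,  0.009,  0.005, -0.   , -0.   , -0.   ]))
(np.float64(0.00043516382553570953), [-1, 1, -1, 1, -1, 1, -1], array([ 0.3175,  0.5471,  0.4233,  0.3364,  1.466 , -0.1068]), array([ 0.009,  0.006,  0.003,  0.   ,  0.   ,  0.   , -0.008,  0.014,
        0.005, -0.   ,  0.   ,  0.   , -0.01 , -0.006, -0.013,  0.002,
        0.003, -0.   , -0.005,  0.009,  0.005, -0.   , -0.   , -0.   ]))
(np.float64(0.00043516382553660784), [-1, 1, -1, 1, -1, 1, -1], array([ 0.3175,  0.5471,  0.4233,  0.3364,  1.466 , -0.1068]), array([ 0.009,  0.006,  0.003,  0.   ,  0.   ,  0.   , -0.008,  0.014,
        0.005, -0.   ,  0.   ,  0.   , -0.01 , -0.006, -0.013,  0.002,
        0.003, -0.   , -0.005,  0.009,  0.005, -0.   , -0.   , -0.   ]))
```

```bash
cat >> fk.py <<'E'
P=(.3175,.5471,.4233,.3364,1.466,-.1068)
def ik(p,M,q0,w=.02):
    M=R.from_matrix(M)
    f=lambda q:(lambda t,r:np.r_[(t-p)*10,(M.inv()*r).as_rotvec()*3,w*(q-q0)])(*fk(q,P))
    s=least_squares(f,np.clip(q0,LO+.02,HI-.02),bounds=(LO+.01,HI-.01)); return s.x,abs(s.fun[:6]).max()
E
python3 - <<'E'
from h import *; from fk import *
q0=monitor.observe()['qpos']; rng=np.random.default_rng(0)
g=np.array([.600,-.017,.072])
for th in (35,42,50):
  for hd in (-15,0,12,25,40,55):
    M=tool(np.radians(th),np.radians(hd)); p=g+M[:,2]*.019
    sols=[]
    for i in range(12):
        q,e=ik(p,M,q0 if i==0 else rng.uniform(LO,HI),.003)
        if e<.02: sols.append(q)
    sols.sort(key=lambda q:np.abs(q-q0).max())
    print(th,hd,len(sols),sols[0].round(2) if sols else '')
E
```

```text
35 -15 6 [ 0.65  1.21 -1.29  2.27  2.09  1.28 -0.47]
35 0 7 [ 0.8   1.42 -1.49  2.28  2.13  1.32 -0.03]
35 12 8 [ 0.88  1.39 -1.46  2.27  2.09  1.11  0.22]
35 25 7 [ 0.96  1.43 -1.49  2.22  1.97  0.98  0.59]
35 40 5 [ 0.93  1.11 -1.16  2.14  1.69  0.43  0.96]
35 55 5 [ 0.8   0.93 -0.86  2.03  0.29  0.22  2.51]
42 -15 8 [ 0.62  1.25 -1.25  2.34  2.26  1.39 -0.58]
42 0 8 [ 0.78  1.32 -1.32  2.36  2.35  1.22 -0.25]
42 12 7 [ 0.92  1.51 -1.49  2.34  2.28  1.18  0.19]
42 25 7 [ 0.99  1.35 -1.35  2.28  2.21  0.78  0.38]
42 40 10 [ 1.05  1.35 -1.34  2.18  1.87  0.58  0.95]
42 55 8 [ 0.92  1.05 -0.96  2.05  0.39  0.18  2.5 ]
50 -15 6 [ 0.55  1.25 -1.13  2.4   2.46  1.49 -0.75]
50 0 8 [ 0.78  1.4  -1.27  2.42  2.58  1.33 -0.33]
50 12 8 [ 0.96  1.65 -1.49  2.4   2.5   1.23  0.2 ]
50 25 7 [ 1.06  1.53 -1.4   2.33  2.41  0.84  0.39]
50 40 7 [ 1.15  1.62 -1.49  2.21  1.97  0.7   1.06]
50 55 7 [ 1.03  1.2  -1.07  2.06  0.54  0.17  2.47]
```

```bash
cat >> fk.py <<'E'
def sim(q,p0,M0,p1,M1,n=20):
    r0=R.from_matrix(M0); dr=(r0.inv()*R.from_matrix(M1)).as_rotvec(); em=0
    for k in np.linspace(0,1,n+1)[1:]:
        q1,e=ik(p0+(p1-p0)*k,(r0*R.from_rotvec(dr*k)).as_matrix(),q,.02); em=max(em,e); st=abs(q1-q).max(); q=q1
    return q,em
E
python3 - <<'E'
from h import *; from fk import *
q0=monitor.observe()['qpos']; p,r=fk(q0,P); p0=np.array([.57,-.235,.17]); 
s=monitor.observe();print(p-s['position'])
for H in(-20,12):
 for side in (-25,0,25,40):
  for seq in ([(15,side),(30,side),(45,side),(45,0)],):
    q=q0;pp=p;M=r.as_matrix();out=[]
    for f,sd in seq:
        M1=lean(f,sd,H); q,e=sim(q,pp,M,p0,M1,10); pp,M=p0,M1; out.append((q[[2,4,5,6]].round(2).tolist(),round(e,3)))
    print(H,side,out)
E
```

```text
[-0.00952922 -0.00720988 -0.01109056]
-20 -25 [([-0.02, -0.77, 0.73, 2.36], np.float64(0.0)), ([-0.75, -0.77, 0.23, 2.51], np.float64(0.0)), ([-0.98, -0.61, 0.17, 2.51], np.float64(0.48)), ([0.35, -1.06, 0.17, 2.51], np.float64(0.7))]
-20 0 [([0.33, -0.36, 0.51, 1.84], np.float64(0.0)), ([0.28, -1.03, 0.17, 2.51], np.float64(0.063)), ([0.35, -1.06, 0.17, 2.51], np.float64(0.696)), ([0.35, -1.06, 0.17, 2.51], np.float64(0.696))]
-20 25 [([0.83, -0.03, 0.5, 1.36], np.float64(0.0)), ([1.08, -1.0, 0.17, 2.21], np.float64(0.003)), ([1.21, -1.25, 0.17, 2.3], np.float64(0.497)), ([0.35, -1.06, 0.17, 2.51], np.float64(0.696))]
-20 40 [([1.01, 0.05, 0.56, 1.2], np.float64(0.0)), ([1.13, 0.02, 0.2, 1.08], np.float64(0.0)), ([0.78, 2.01, 0.46, -0.99], np.float64(0.002)), ([-0.02, 3.24, 0.46, -1.71], np.float64(0.0))]
12 -25 [([-0.27, -0.39, 1.01, 2.51], np.float64(0.0)), ([-0.78, -0.26, 0.71, 2.51], np.float64(0.0)), ([-1.11, -0.09, 0.47, 2.51], np.float64(0.0)), ([-0.99, -0.11, 0.17, 2.51], np.float64(0.262))]
12 0 [([0.03, -0.33, 0.58, 2.42], np.float64(0.0)), ([-0.59, -0.3, 0.25, 2.51], np.float64(0.0)), ([-0.99, -0.11, 0.17, 2.51], np.float64(0.262)), ([-0.99, -0.11, 0.17, 2.51], np.float64(0.262))]
12 25 [([0.53, 0.11, 0.17, 1.84], np.float64(0.0)), ([-0.42, 2.32, 0.36, -0.23], np.float64(0.002)), ([-0.75, 2.84, 0.71, -0.56], np.float64(0.005)), ([-1.16, 2.01, 0.17, 0.43], np.float64(0.002))]
12 40 [([0.66, 1.66, 0.22, 0.16], np.float64(0.002)), ([0.17, 2.51, 0.6, -0.63], np.float64(0.0)), ([0.03, 2.85, 0.87, -0.91], np.float64(0.204)), ([-0.8, 4.27, 0.17, -1.91], np.float64(0.161))]
```

```bash
python3 - <<'E'
from h import *
H=-20;p=[.57,-.235,.18]
plan([(p,lean(15,40,H),1),(p,lean(30,40,H),1),(p,lean(45,40,H),1),(p,lean(45,0,H),2)])
E
```

```text
from [ 0.571  -0.2342  0.1708] [-2.87   0.262  2.827] q [-0.34  0.59  0.66  1.94 -0.11  0.49  1.5 ] F [ 1.2 -0.3 -0.2] t 5.52 w 0.08569595899729802
lin [-0.017 -0.035 -0.085] rot [ 0.204 -0.003 -0.028] | to [ 0.57  -0.235  0.18 ]
lin [0. 0. 0.] rot [ 0.006 -0.115  0.041] | to [ 0.57  -0.235  0.18 ]
lin [0. 0. 0.] rot [ 0.009 -0.115  0.04 ] | to [ 0.57  -0.235  0.18 ]
lin [0. 0. 0.] rot [-0.15   0.007  0.062] | to [ 0.57  -0.235  0.18 ]
lin [0. 0. 0.] rot [-0.15   0.007  0.062] | to [ 0.57  -0.235  0.18 ]
```

```bash
python3 - <<'E'
from h import *; from fk import *
s=monitor.observe(); q=s['qpos']; p,r=fk(q,P); M=r.as_matrix(); off=p-s['position']
H=-20;p1=np.array([.52,-.32,.2]); W=[(p1,lean(15,15,H),2)]+[(p1,lean(*a,H),n) for a,n in (((15,40),1),((30,40),1),((45,40),1),((45,0),2))]
for t,M1,n in W:
    q,e=sim(q,p,M,t+off*0,M1,10); p,M=t,M1; print(q.round(2),round(e,3))
plan(W)
E
```

```text
[-0.14  0.48  0.62  1.96 -0.1   0.48  1.69] 0.0
[-0.63  0.79  1.06  1.98  0.09  0.44  1.32] 0.0
[-0.64  0.73  0.99  2.18  1.31  0.17  0.01] 0.003
[-0.39  0.64  0.59  2.35  2.28  0.64 -1.01] 0.001
[ 0.77  0.4  -0.24  2.33  3.56  0.36 -1.79] 0.0
from [ 0.571  -0.2342  0.1708] [-2.87   0.262  2.827] q [-0.34  0.59  0.66  1.94 -0.11  0.49  1.5 ] F [ 1.2 -0.3 -0.2] t 5.52 w 0.08569595899729802
lin [ 0.068 -0.515 -0.033] rot [-0.001  0.001 -0.   ] | to [ 0.546 -0.277  0.185]
lin [ 0.069 -0.515 -0.034] rot [-0.001  0.001 -0.   ] | to [ 0.52 -0.32  0.2 ]
lin [0. 0. 0.] rot [ 0.206 -0.004 -0.027] | to [ 0.52 -0.32  0.2 ]
lin [0. 0. 0.] rot [ 0.006 -0.115  0.041] | to [ 0.52 -0.32  0.2 ]
lin [0. 0. 0.] rot [ 0.009 -0.115  0.04 ] | to [ 0.52 -0.32  0.2 ]
lin [0. 0. 0.] rot [-0.15   0.007  0.062] | to [ 0.52 -0.32  0.2 ]
lin [0. 0. 0.] rot [-0.15   0.007  0.062] | to [ 0.52 -0.32  0.2 ]
```

>>> apply_moves(
  linear=[
    [0.03,-0.2,-0.01],
    [0.06,-0.4,-0.02],
    [0.08,-0.6,-0.03],
    [0.11,-0.8,-0.05],
    [0.14,-1,-0.07],
  ],
  delta_rot=[
    [0,0,0],
    [0,0,0],
    [0,0,0],
    [0,0,0],
    [0,0,0],
  ],
)

```text
clock: 5.93
position: [0.5202, -0.3179, 0.2003]
tool_rot: [-2.871, 0.261, 2.827]
force: [0.3, -0.4, 1.2]
grip_width: 0.0849
finger_force: 0.0
```

>>> apply_moves(
  linear=[
    [0,0,0],
    [0,0,0],
    [0,0,0],
    [0,0,0],
    [0,0,0],
  ],
  delta_rot=[
    [0.04,0,-0.01],
    [0.08,0,-0.01],
    [0.12,0,-0.02],
    [0.16,0,-0.02],
    [0.206,-0.004,-0.027],
  ],
)

```text
clock: 6.35
position: [0.5214, -0.3172, 0.2015]
tool_rot: [-2.422, 0.245, 2.883]
force: [-0.2, -0.1, -0.9]
grip_width: 0.0853
finger_force: 0.0
```

>>> apply_moves(
  linear=[
    [0,0,0],
    [0,0,0],
    [0,0,0],
    [0,0,0],
    [0,0,0],
  ],
  delta_rot=[
    [0,-0.03,0.01],
    [0,-0.06,0.02],
    [0,-0.09,0.03],
    [0.006,-0.115,0.04],
    [0.006,-0.115,0.04],
  ],
)

```text
clock: 6.77
position: [0.5155, -0.3191, 0.2004]
tool_rot: [-2.38, 0.436, 2.967]
force: [0.3, -0.5, -0.4]
grip_width: 0.0856
finger_force: 0.0
```

```bash
python3 - <<'E'
from h import *
H=-20;p=[.52,-.32,.2]
plan([(p,lean(30,40,H),1),(p,lean(45,40,H),1),(p,lean(45,0,H),2)])
E
```

```text
from [ 0.5155 -0.3191  0.2004] [-2.38   0.436  2.967] q [-0.67  0.84  1.07  2.17  0.52  0.16  0.8 ] F [ 0.3 -0.5 -0.4] t 6.77 w 0.08564589972703229
lin [-0.04   0.015  0.018] rot [-0.004 -0.02   0.008] | to [ 0.52 -0.32  0.2 ]
lin [0. 0. 0.] rot [ 0.009 -0.115  0.04 ] | to [ 0.52 -0.32  0.2 ]
lin [0. 0. 0.] rot [-0.15   0.007  0.062] | to [ 0.52 -0.32  0.2 ]
lin [0. 0. 0.] rot [-0.15   0.007  0.062] | to [ 0.52 -0.32  0.2 ]
```

>>> apply_moves(
  linear=[
    [0,0,0],
    [0,0,0],
    [0,0,0],
    [0,0,0],
    [0,0,0],
  ],
  delta_rot=[
    [0,-0.02,0.01],
    [0,-0.05,0.02],
    [0,-0.08,0.03],
    [0.01,-0.115,0.04],
    [0.01,-0.135,0.05],
  ],
)

```text
clock: 7.18
position: [0.5027, -0.3274, 0.2029]
tool_rot: [-2.324, 0.498, 2.983]
force: [-0.0, -0.4, -0.0]
grip_width: 0.0856
finger_force: 0.0
```

>>> apply_moves(
  linear=[
    [0,0,0],
    [0,0,0],
    [0,0,0],
    [0,0,0],
    [0,0,0],
  ],
  delta_rot=[
    [0,0,0],
    [0,0,0],
    [0,0,0],
    [0,0,0],
    [0,0,0],
  ],
)

```text
clock: 7.6
position: [0.5025, -0.3271, 0.2031]
tool_rot: [-2.325, 0.496, 2.984]
force: [0.1, 0.1, -0.4]
grip_width: 0.0854
finger_force: 0.0
```

```bash
python3 - <<'E'
from h import *
H=-20;p=[.52,-.32,.2]
plan([(p,lean(45,40,H),1),(p,lean(45,0,H),2)])
E
```

```text
from [ 0.5025 -0.3271  0.2031] [-2.325  0.496  2.984] q [-0.65  0.81  0.99  2.23  1.35  0.22 -0.07] F [ 0.1  0.1 -0.4] t 7.6 w 0.08543453638714409
lin [-0.128  0.143 -0.   ] rot [-0.018 -0.109  0.036] | to [ 0.52 -0.32  0.2 ]
lin [0. 0. 0.] rot [-0.15   0.007  0.062] | to [ 0.52 -0.32  0.2 ]
lin [0. 0. 0.] rot [-0.15   0.007  0.062] | to [ 0.52 -0.32  0.2 ]
```

>>> apply_moves(
  linear=[
    [-0.03,0.03,0],
    [-0.06,0.06,0],
    [-0.1,0.1,0],
    [-0.13,0.14,0],
    [-0.13,0.14,0],
  ],
  delta_rot=[
    [0,-0.02,0.01],
    [0,-0.04,0.02],
    [-0.01,-0.06,0.03],
    [-0.01,-0.08,0.03],
    [-0.018,-0.11,0.036],
  ],
)

```text
clock: 8.02
position: [0.5231, -0.318, 0.201]
tool_rot: [-2.28, 0.714, 3.137]
force: [-1.8, -1.8, -0.6]
grip_width: 0.0854
finger_force: 0.0
```

```bash
python3 - <<'E'
from h import *
H=-20;p=[.52,-.32,.2]
plan([(p,lean(45,40,H),1),(p,lean(45,0,H),2)])
E
```

```text
from [ 0.5231 -0.318   0.201 ] [-2.28   0.714  3.137] q [-0.46  0.7   0.66  2.35  2.16  0.61 -0.92] F [-1.8 -1.8 -0.6] t 8.02 w 0.08538253042004498
lin [ 0.03  -0.023  0.007] rot [ 0.002  0.005 -0.001] | to [ 0.52 -0.32  0.2 ]
lin [0. 0. 0.] rot [-0.15   0.007  0.062] | to [ 0.52 -0.32  0.2 ]
lin [0. 0. 0.] rot [-0.15   0.007  0.062] | to [ 0.52 -0.32  0.2 ]
```

```bash
cat >> h.py <<'E'
G=np.array([.600,-.017,.075]); d2=np.radians
def gp(g,th,hd,back=0,up=0,ins=.022):
    M=tool(d2(th),d2(hd)); h=np.array([np.cos(d2(hd)),np.sin(d2(hd)),0]); return np.array(g)+M[:,2]*ins-h*back+[0,0,up],M
E
python3 - <<'E'
from h import *; from fk import *
s=monitor.observe()
Tr=np.array([.510,-.339,.067])
for hd,th in ((25,48),(35,48),(45,48)):
  q=s['qpos']; p,r=fk(q,P); M=r.as_matrix()
  mid=(G+Tr)/2+[-.02,0,.035]
  W=[([.52,-.32,.2],lean(45,15,-20)),([.50,-.20,.21],tool(d2(th),d2(0))),gp(G,th,hd,.085,.12),gp(G,th,hd,.085),gp(G,th,hd),gp(G,th,hd,0,.045),gp(mid,th,15),gp(Tr,th,0,0,.045),gp(Tr,th,0),gp(Tr,th,0,.08,.02)]
  print(hd,th)
  for t,M1 in W:
    q,e=sim(q,p,M,np.array(t),M1,8); p,M=np.array(t),M1; print(np.round(t,3),q.round(2),round(e,3))
E
```

```text
25 48
[ 0.52 -0.32  0.2 ] [ 0.2   0.4   0.2   2.37  2.97  0.45 -1.38] 0.0
[ 0.5  -0.2   0.21] [ 0.94  0.35 -0.44  2.42  4.09  0.42 -2.01] 0.081
[ 0.538 -0.046  0.18 ] [ 0.75  0.48 -0.51  2.42  4.14  0.48 -1.83] 0.082
[ 0.538 -0.046  0.06 ] [ 0.57  0.79 -0.28  2.42  3.9   0.71 -1.45] 0.069
[ 0.615 -0.01   0.06 ] [ 0.41  0.8  -0.3   2.31  3.74  0.66 -1.47] 0.034
[ 0.615 -0.01   0.105] [ 0.46  0.7  -0.36  2.32  3.79  0.57 -1.56] 0.0
[ 0.551 -0.174  0.091] [ 0.79  0.72 -0.31  2.35  4.01  0.62 -1.6 ] 0.0
[ 0.526 -0.339  0.097] [ 0.99  0.72 -0.28  2.24  4.11  0.57 -1.76] 0.0
[ 0.526 -0.339  0.052] [ 0.95  0.82 -0.23  2.24  4.03  0.64 -1.64] 0.0
[ 0.446 -0.339  0.072] [ 1.1   0.75 -0.2   2.35  4.17  0.69 -1.64] 0.0
35 48
[ 0.52 -0.32  0.2 ] [ 0.2   0.4   0.2   2.37  2.97  0.45 -1.38] 0.0
[ 0.5  -0.2   0.21] [ 0.94  0.35 -0.44  2.42  4.09  0.42 -2.01] 0.081
[ 0.544 -0.056  0.18 ] [ 1.14  0.71 -0.99  2.33  4.4   0.17 -1.84] 0.062
[ 0.544 -0.056  0.06 ] [ 0.83  0.86 -0.54  2.34  4.09  0.48 -1.39] 0.0
[ 0.613 -0.008  0.06 ] [ 0.65  0.86 -0.54  2.24  3.94  0.45 -1.41] 0.0
[ 0.613 -0.008  0.105] 
[... 350 characters left out ...]
  0.2 ] [ 0.2   0.4   0.2   2.37  2.97  0.45 -1.38] 0.0
[ 0.5  -0.2   0.21] [ 0.94  0.35 -0.44  2.42  4.09  0.42 -2.01] 0.081
[ 0.551 -0.066  0.18 ] [ 1.15  0.78 -1.    2.32  4.4   0.17 -1.67] 0.328
[ 0.551 -0.066  0.06 ] [ 1.06  1.   -0.83  2.24  4.4   0.17 -1.49] 0.294
[ 0.612 -0.005  0.06 ] [ 0.84  0.97 -0.77  2.15  4.32  0.2  -1.56] 0.06
[ 0.612 -0.005  0.105] [ 0.88  0.9  -0.84  2.18  4.4   0.17 -1.7 ] 0.054
[ 0.551 -0.174  0.091] [ 0.89  0.75 -0.45  2.35  3.92  0.55 -1.48] 0.0
[ 0.526 -0.339  0.097] [ 1.12  0.75 -0.45  2.24  4.01  0.48 -1.62] 0.0
[ 0.526 -0.339  0.052] [ 1.06  0.84 -0.37  2.24  3.95  0.56 -1.52] 0.0
[ 0.446 -0.339  0.072] [ 1.22  0.78 -0.37  2.35  4.09  0.59 -1.53] 0.0
```

```bash
python3 - <<'E'
from h import *; from fk import *
s=monitor.observe()
th,hd=48,30
q=s['qpos']; p,r=fk(q,P); M=r.as_matrix()
W=[(np.array([.54,-.27,.19]),lean(45,15,-15),2),(np.array([.55,-.20,.15]),tool(d2(th),d2(5)),2),(*gp(G,th,hd,.085,.05),2),(*gp(G,th,hd,.085),1),(*gp(G,th,hd),1)]
for t,M1,n in W:
    q,e=sim(q,p,M,np.array(t),M1,8); p,M=np.array(t),M1; print(np.round(t,3),q.round(2),round(e,3))
plan(W)
E
```

```text
[ 0.54 -0.27  0.19] [ 0.13  0.42  0.18  2.39  2.97  0.49 -1.38] 0.0
[ 0.55 -0.2   0.15] [ 0.74  0.55 -0.28  2.38  3.91  0.57 -1.74] 0.0
[ 0.541 -0.051  0.11 ] [ 0.67  0.67 -0.36  2.4   4.12  0.6  -1.62] 0.0
[ 0.541 -0.051  0.06 ] [ 0.61  0.8  -0.28  2.4   4.03  0.69 -1.47] 0.0
[ 0.614 -0.009  0.06 ] [ 0.46  0.81 -0.32  2.28  3.91  0.61 -1.53] 0.0
from [ 0.5231 -0.318   0.201 ] [-2.28   0.714  3.137] q [-0.46  0.7   0.66  2.35  2.16  0.61 -0.92] F [-1.8 -1.8 -0.6] t 8.02 w 0.08538253042004498
lin [-0.027  0.23  -0.12 ] rot [-0.107  0.     0.026] | to [ 0.532 -0.294  0.195]
lin [-0.014  0.252 -0.066] rot [-0.107  0.     0.026] | to [ 0.54 -0.27  0.19]
lin [0.136 0.382 0.024] rot [-0.116 -0.021 -0.033] | to [ 0.545 -0.235  0.17 ]
lin [0.113 0.374 0.111] rot [-0.116 -0.021 -0.033] | to [ 0.55 -0.2   0.15]
lin [0.136 0.745 0.146] rot [-0.077 -0.    -0.07 ] | to [ 0.545 -0.126  0.13 ]
lin [0.028 0.723 0.266] rot [-0.077 -0.    -0.07 ] | to [ 0.541 -0.051  0.11 ]
lin [0.372 0.    0.335] rot [-0.  0. -0.] | to [ 0.541 -0.051  0.06 ]
lin [-0.569 -0.     0.632] rot [0. 0. 0.] | to [ 0.614 -0.009  0.06 ]
```

>>> apply_moves(
  linear=[
    [-0.01,0.05,-0.02],
    [-0.01,0.1,-0.05],
    [-0.02,0.14,-0.07],
    [-0.02,0.18,-0.1],
    [-0.03,0.23,-0.12],
  ],
  delta_rot=[
    [-0.02,0,0.005],
    [-0.04,0,0.01],
    [-0.06,0,0.015],
    [-0.085,0,0.02],
    [-0.107,0,0.026],
  ],
)

```text
clock: 8.43
position: [0.5284, -0.2963, 0.1952]
tool_rot: [-2.541, 0.743, 3.076]
force: [0.0, -0.4, -0.1]
grip_width: 0.0853
finger_force: 0.0
```

>>> apply_moves(
  linear=[
    [0,0.05,-0.01],
    [-0.01,0.1,-0.03],
    [-0.01,0.15,-0.04],
    [-0.01,0.2,-0.05],
    [-0.01,0.25,-0.07],
  ],
  delta_rot=[
    [-0.02,0,0.005],
    [-0.04,0,0.01],
    [-0.06,0,0.015],
    [-0.085,0,0.02],
    [-0.107,0,0.026],
  ],
)

```text
clock: 8.85
position: [0.5367, -0.2723, 0.1897]
tool_rot: [-2.81, 0.768, 3.01]
force: [-0.3, 0.5, -0.4]
grip_width: 0.0852
finger_force: 0.0
```

>>> apply_moves(
  linear=[
    [0.03,0.08,0],
    [0.05,0.15,0.01],
    [0.08,0.23,0.01],
    [0.11,0.3,0.02],
    [0.14,0.38,0.02],
  ],
  delta_rot=[
    [-0.02,0,-0.01],
    [-0.045,-0.01,-0.015],
    [-0.07,-0.01,-0.02],
    [-0.09,-0.02,-0.03],
    [-0.116,-0.021,-0.033],
  ],
)

```text
clock: 9.27
position: [0.541, -0.2372, 0.1692]
tool_rot: [-2.975, 0.794, 3.121]
force: [0.5, 0.3, -0.8]
grip_width: 0.0855
finger_force: 0.0
```

>>> apply_moves(
  linear=[
    [0.02,0.08,0.02],
    [0.05,0.15,0.04],
    [0.07,0.23,0.06],
    [0.09,0.3,0.09],
    [0.11,0.37,0.11],
  ],
  delta_rot=[
    [-0.02,0,-0.01],
    [-0.045,-0.01,-0.015],
    [-0.07,-0.01,-0.02],
    [-0.09,-0.02,-0.03],
    [-0.116,-0.021,-0.033],
  ],
)

```text
clock: 9.68
position: [0.5462, -0.2027, 0.1493]
tool_rot: [-3.141, 0.832, -3.057]
force: [-0.2, 0.3, -0.7]
grip_width: 0.0855
finger_force: 0.0
```

```bash
python3 - <<'E'
from h import *
th,hd=48,30
plan([(*gp(G,th,hd,.085,.05),2),(*gp(G,th,hd,.085),1)])
E
```

```text
from [ 0.5462 -0.2027  0.1493] [-3.141  0.832 -3.057] q [ 0.7   0.53 -0.28  2.35  3.74  0.52 -1.62] F [-0.2  0.3 -0.7] t 9.68 w 0.08545450250076238
lin [0.12  0.757 0.157] rot [-0.078 -0.001 -0.07 ] | to [ 0.543 -0.127  0.13 ]
lin [0.011 0.731 0.279] rot [-0.078 -0.001 -0.07 ] | to [ 0.541 -0.051  0.11 ]
lin [ 0.372 -0.     0.335] rot [ 0. -0. -0.] | to [ 0.541 -0.051  0.06 ]
```

>>> apply_moves(
  linear=[
    [0.02,0.15,0.03],
    [0.05,0.3,0.06],
    [0.07,0.45,0.09],
    [0.1,0.6,0.13],
    [0.12,0.76,0.16],
  ],
  delta_rot=[
    [-0.015,0,-0.014],
    [-0.03,0,-0.028],
    [-0.045,0,-0.042],
    [-0.06,0,-0.056],
    [-0.078,0,-0.07],
  ],
)

```text
clock: 10.1
position: [0.5437, -0.1242, 0.1295]
tool_rot: [3.14, 0.831, -2.835]
force: [-0.7, -0.7, -0.4]
grip_width: 0.0855
finger_force: 0.0
```

>>> apply_moves(
  linear=[
    [0,0.15,0.06],
    [0,0.3,0.11],
    [0.01,0.45,0.17],
    [0.01,0.6,0.22],
    [0.01,0.73,0.28],
  ],
  delta_rot=[
    [-0.015,0,-0.014],
    [-0.03,0,-0.028],
    [-0.045,0,-0.042],
    [-0.06,0,-0.056],
    [-0.078,0,-0.07],
  ],
)

```text
clock: 10.52
position: [0.5407, -0.0486, 0.1101]
tool_rot: [3.136, 0.832, -2.619]
force: [-0.3, -0.9, 0.1]
grip_width: 0.0857
finger_force: 0.0
```

>>> apply_moves(
  linear=[
    [0.1,0,0.09],
    [0.19,0,0.17],
    [0.28,0,0.25],
    [0.37,0,0.335],
    [0.37,0,0.335],
  ],
  delta_rot=[
    [0,0,0],
    [0,0,0],
    [0,0,0],
    [0,0,0],
    [0,0,0],
  ],
)

```text
clock: 10.93
position: [0.5404, -0.0495, 0.0586]
tool_rot: [3.134, 0.831, -2.623]
force: [-1.8, -0.4, -0.7]
grip_width: 0.0854
finger_force: 0.0
```

```bash
python3 - <<'E'
from h import *
K,T=cam('wrist'); p,d=optics.grab_frame('wrist'); np.savez('w1.npz',p=p,d=d,K=K,T=T)
p2,_=optics.grab_frame('side'); cv2.imwrite('pics/a.png',np.hstack([p,p2])[:,:,::-1][:, :, :]); im=cv2.imread('pics/a.png'); cv2.imwrite('pics/a.png',cv2.resize(im,(800,300),interpolation=cv2.INTER_AREA))
plan([(*gp(G,48,30),1)])
hsv=cv2.cvtColor(p,cv2.COLOR_RGB2HSV).astype(int); Q=cloud(K,T,d)
m=(d>0)&(np.hypot(Q[...,0]-.6,Q[...,1]+.017)<.045)&(Q[...,2]>.03)&(Q[...,2]<.1)
q=Q[m]; from scipy.optimize import least_squares as ls
print(len(q)); 
if len(q)>20: print(ls(lambda x:np.hypot(q[:,0]-x[0],q[:,1]-x[1])-.029,(.6,-.017),loss='soft_l1',f_scale=.002).x)
E
```

```text
from [ 0.5407 -0.0498  0.0604] [ 3.135  0.832 -2.623] q [ 0.58  0.77 -0.32  2.36  3.88  0.65 -1.39] F [-0.1 -0.1  0.1] t 11.03 w 0.08523496258540186
lin [-0.566 -0.012  0.622] rot [ 0.001 -0.003 -0.002] | to [ 0.614 -0.009  0.06 ]
11833
[ 0.59943563 -0.0157045 ]
```

View pics/a.png

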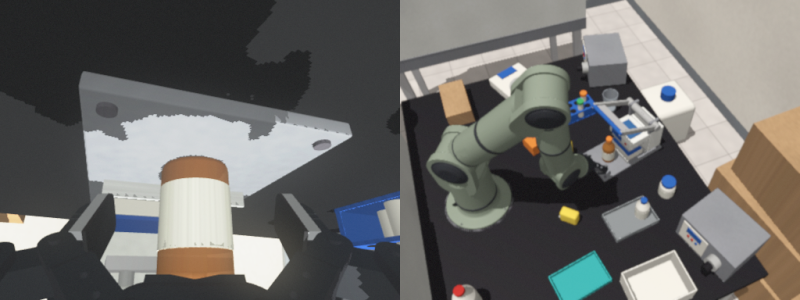

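The wrist view shows the bottle upright and midway between the two fingers, with the yellow decoy and the bar well clear. I insert and close.

>>> apply_moves(
  linear=[
    [-0.11,0,0.12],
    [-0.22,0,0.25],
    [-0.34,0,0.37],
    [-0.45,0,0.5],
    [-0.56,0,0.62],
  ],
  delta_rot=[
    [0,0,0],
    [0,0,0],
    [0,0,0],
    [0,0,0],
    [0,0,0],
  ],
)

```text
clock: 11.45
position: [0.6144, -0.0083, 0.0614]
tool_rot: [3.137, 0.833, -2.622]
force: [0.1, -0.3, -0.2]
grip_width: 0.0856
finger_force: 0.0
```

>>> apply_moves(
  linear=[
    [0,0,0],
    [0,0,0],
    [0,0,0],
    [0,0,0],
    [0,0,0],
  ],
  delta_rot=[
    [0,0,0],
    [0,0,0],
    [0,0,0],
    [0,0,0],
    [0,0,0],
  ],
  gripper=-0.2,
  force=50,
)

```text
clock: 11.87
position: [0.6129, -0.0089, 0.0611]
tool_rot: [3.136, 0.833, -2.623]
force: [-2.4, 2.9, 7.9]
grip_width: 0.0569
finger_force: 51.4
```

>>> apply_moves(
  linear=[
    [0,0,0],
    [0,0,0],
    [0,0,0],
    [0,0,0],
    [0,0,0],
  ],
  delta_rot=[
    [0,0,0],
    [0,0,0],
    [0,0,0],
    [0,0,0],
    [0,0,0],
  ],
)

```text
clock: 12.28
position: [0.6129, -0.0089, 0.0611]
tool_rot: [3.136, 0.833, -2.623]
force: [-2.7, 3.7, 9.1]
grip_width: 0.0568
finger_force: 51.5
```

```bash
python3 - <<'E'
from h import *
s=monitor.observe(); print(s['finger_force'])
p=s['position'];M=rot(s)
plan([(p+[0,0,.015],M,1),(p+[0,0,.045],M,1)])
E
```

```text
51.45439413623535
from [ 0.6129 -0.0089  0.0611] [ 3.136  0.833 -2.623] q [ 0.45  0.79 -0.35  2.24  3.77  0.56 -1.43] F [-2.7  3.7  9.1] t 12.28 w 0.05675365602451018
lin [-0.111  0.001 -0.101] rot [0. 0. 0.] | to [ 0.613 -0.009  0.076]
lin [-0.222  0.001 -0.202] rot [0. 0. 0.] | to [ 0.613 -0.009  0.106]
```

>>> apply_moves(
  linear=[
    [-0.02,0,-0.02],
    [-0.04,0,-0.04],
    [-0.07,0,-0.06],
    [-0.11,0,-0.1],
    [-0.15,0,-0.135],
  ],
  delta_rot=[
    [0,0,0],
    [0,0,0],
    [0,0,0],
    [0,0,0],
    [0,0,0],
  ],
)

```text
clock: 12.7
position: [0.6133, -0.0093, 0.0809]
tool_rot: [3.136, 0.832, -2.624]
force: [-0.4, 0.2, -2.8]
grip_width: 0.0565
finger_force: 53.4
```

>>> apply_moves(
  linear=[
    [-0.05,0,-0.04],
    [-0.09,0,-0.08],
    [-0.13,0,-0.12],
    [-0.18,0,-0.17],
    [-0.18,0,-0.17],
  ],
  delta_rot=[
    [0,0,0],
    [0,0,0],
    [0,0,0],
    [0,0,0],
    [0,0,0],
  ],
)

```text
clock: 13.12
position: [0.6135, -0.0096, 0.1067]
tool_rot: [3.138, 0.833, -2.623]
force: [1.3, -0.7, -2.0]
grip_width: 0.0571
finger_force: 53.5
```

```bash
python3 - <<'E'
from h import *; from fk import *
ims=[]
for n in('side','wrist'):
    p,d=optics.grab_frame(n); ims.append(cv2.resize(p[130:230,200:333],(400,300)) if n=='side' else cv2.resize(p,(400,300)))
cv2.imwrite('pics/b.png',np.hstack(ims)[:,:,::-1])
s=monitor.observe(); q=s['qpos']; p,r=fk(q,P);M=r.as_matrix()
Tr=np.array([.510,-.339,.075-.012+.005]); mid=(G+Tr)/2+[-.01,0,.05]
# keep the same grasp offset as held: TCP wrt bottle axis in the tool frame
off=rot(s).T@(np.array([.613,-.009,.0611])-G)   
def hp(g,th,hd): M=tool(d2(th),d2(hd)); return np.array(g)+M@off,M
th=np.degrees(np.arccos(-rot(s)[2,2])); print('th',th,off)
W=[(*hp(mid,th,15),3),(*hp(Tr+[0,0,.045],th,0),3)]
for t,M1,n in W:
    q,e=sim(q,p,M,np.array(t),M1,8); p,M=np.array(t),M1; print(np.round(t,3),q.round(2),round(e,3))
plan(W)
E
```

```text
th 47.698019799273695 [1.26210971e-05 4.11926808e-04 2.06407402e-02]
[ 0.56  -0.174  0.108] [ 0.84  0.69 -0.4   2.33  4.    0.54 -1.61] 0.0
[ 0.525 -0.339  0.099] [ 1.05  0.72 -0.36  2.24  4.08  0.52 -1.71] 0.0
from [ 0.6133 -0.0096  0.1055] [ 3.137  0.832 -2.623] q [ 0.5   0.69 -0.41  2.24  3.83  0.47 -1.52] F [ 0.2 -1.  -2.8] t 13.22 w 0.056865021890894256
lin [ 0.282 -0.385 -0.322] rot [ 0.031 -0.     0.027] | to [ 0.595 -0.064  0.106]
lin [ 0.259 -0.421 -0.296] rot [ 0.031 -0.     0.027] | to [ 0.578 -0.119  0.107]
lin [ 0.233 -0.453 -0.267] rot [ 0.031 -0.     0.027] | to [ 0.56  -0.174  0.108]
lin [ 0.191 -0.501 -0.168] rot [0.031 0.    0.028] | to [ 0.548 -0.229  0.105]
lin [ 0.161 -0.522 -0.135] rot [0.031 0.    0.028] | to [ 0.537 -0.284  0.102]
lin [ 0.13  -0.538 -0.101] rot [0.031 0.    0.028] | to [ 0.525 -0.339  0.099]
```

View pics/b.png

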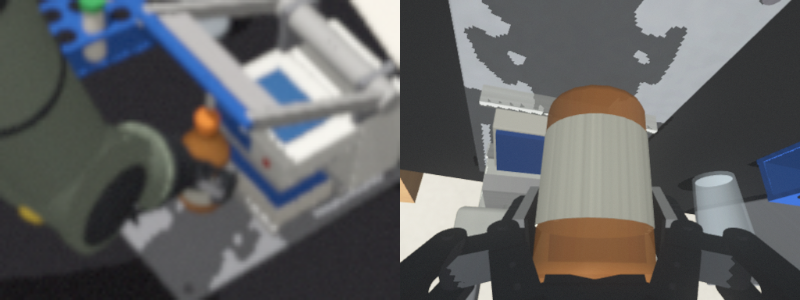

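The side crop shows the bottle upright and lifted clear of the plate under the bar. In the wrist crop it sits square between the pads. Next I carry it to the tray.

>>> apply_moves(
  linear=[
    [0.04,-0.05,-0.04],
    [0.09,-0.13,-0.1],
    [0.15,-0.21,-0.17],
    [0.22,-0.3,-0.25],
    [0.28,-0.385,-0.32],
  ],
  delta_rot=[
    [0.005,0,0.004],
    [0.01,0,0.009],
    [0.017,0,0.015],
    [0.024,0,0.021],
    [0.031,0,0.027],
  ],
)

```text
clock: 13.63
position: [0.5946, -0.0658, 0.1056]
tool_rot: [3.139, 0.831, -2.711]
force: [0.2, -0.3, -3.6]
grip_width: 0.0569
finger_force: 53.5
```

>>> apply_moves(
  linear=[
    [0.05,-0.08,-0.06],
    [0.1,-0.17,-0.12],
    [0.155,-0.25,-0.18],
    [0.21,-0.34,-0.24],
    [0.26,-0.42,-0.3],
  ],
  delta_rot=[
    [0.006,0,0.005],
    [0.012,0,0.011],
    [0.019,0,0.016],
    [0.025,0,0.022],
    [0.031,0,0.027],
  ],
)

```text
clock: 14.05
position: [0.5768, -0.12, 0.1068]
tool_rot: [-3.142, 0.832, -2.794]
force: [0.8, -0.3, -4.0]
grip_width: 0.0568
finger_force: 53.5
```

>>> apply_moves(
  linear=[
    [0.05,-0.09,-0.05],
    [0.09,-0.18,-0.11],
    [0.14,-0.27,-0.16],
    [0.19,-0.36,-0.21],
    [0.23,-0.45,-0.27],
  ],
  delta_rot=[
    [0.006,0,0.005],
    [0.012,0,0.011],
    [0.019,0,0.016],
    [0.025,0,0.022],
    [0.031,0,0.027],
  ],
)

```text
clock: 14.47
position: [0.559, -0.1742, 0.1078]
tool_rot: [-3.139, 0.832, -2.878]
force: [-0.4, -0.0, -3.1]
grip_width: 0.0571
finger_force: 53.5
```

>>> apply_moves(
  linear=[
    [0.04,-0.1,-0.03],
    [0.08,-0.2,-0.07],
    [0.11,-0.3,-0.1],
    [0.15,-0.4,-0.13],
    [0.19,-0.5,-0.17],
  ],
  delta_rot=[
    [0.006,0,0.005],
    [0.012,0,0.011],
    [0.019,0,0.016],
    [0.025,0,0.022],
    [0.031,0,0.028],
  ],
)

```text
clock: 14.88
position: [0.5478, -0.2291, 0.1054]
tool_rot: [-3.138, 0.832, -2.964]
force: [-0.5, 0.0, -3.4]
grip_width: 0.0568
finger_force: 53.5
```

>>> apply_moves(
  linear=[
    [0.03,-0.1,-0.03],
    [0.06,-0.21,-0.05],
    [0.1,-0.31,-0.08],
    [0.13,-0.42,-0.11],
    [0.16,-0.52,-0.135],
  ],
  delta_rot=[
    [0.006,0,0.005],
    [0.012,0,0.011],
    [0.019,0,0.016],
    [0.025,0,0.022],
    [0.031,0,0.028],
  ],
)

```text
clock: 15.3
position: [0.5363, -0.2841, 0.1028]
tool_rot: [-3.138, 0.832, -3.052]
force: [0.5, -0.2, -2.6]
grip_width: 0.057
finger_force: 53.5
```

>>> apply_moves(
  linear=[
    [0.04,-0.15,-0.03],
    [0.07,-0.29,-0.05],
    [0.1,-0.41,-0.08],
    [0.12,-0.5,-0.09],
    [0.13,-0.54,-0.1],
  ],
  delta_rot=[
    [0.006,0,0.005],
    [0.012,0,0.011],
    [0.019,0,0.016],
    [0.025,0,0.022],
    [0.031,0,0.028],
  ],
)

```text
clock: 15.72
position: [0.5249, -0.34, 0.1001]
tool_rot: [-3.137, 0.833, -3.14]
force: [-0.1, -0.1, -2.4]
grip_width: 0.0566
finger_force: 53.5
```

```bash
python3 - <<'E'
from h import *
from scipy.optimize import least_squares as ls
s=monitor.observe(); M=rot(s); off=np.array([0,0.0004,.0206]); print('bottle est',s['position']-M@off)
ims=[]
for n in('scene','side'):
    K,T=cam(n); p,d=optics.grab_frame(n); Q=cloud(K,T,d)[d>0]; hs=cv2.cvtColor(p,cv2.COLOR_RGB2HSV).astype(int)[d>0]
    near=(np.hypot(Q[:,0]-.51,Q[:,1]+.34)<.06)
    cap=Q[near&(hs[:,0]<16)&(hs[:,1]>150)&(hs[:,2]>120)]; 
    if len(cap): t=np.percentile(cap[:,2],97); c=cap[cap[:,2]>t-.006]; print(n,'cap',len(cap),c.mean(0).round(4),'top',t.round(4))
    low=Q[near&(hs[:,0]<22)&(hs[:,1]>110)&(Q[:,2]<.075)]; print('low amber',len(low),np.percentile(low[:,2],3) if len(low) else '')
    ims.append(cv2.resize(p[225:325,150:283] if n=='scene' else p[220:320,230:363],(400,300)))
cv2.imwrite('pics/c.png',np.hstack(ims)[:,:,::-1])
E
```

```text
bottle est [ 0.5096544  -0.34032662  0.1139166 ]
scene cap 140 [ 0.5121 -0.343   0.1952] top 0.1984
low amber 11 0.05341454956718197
side cap 248 [ 0.5096 -0.3423  0.1974] top 0.1997
low amber 0
```

View pics/c.png

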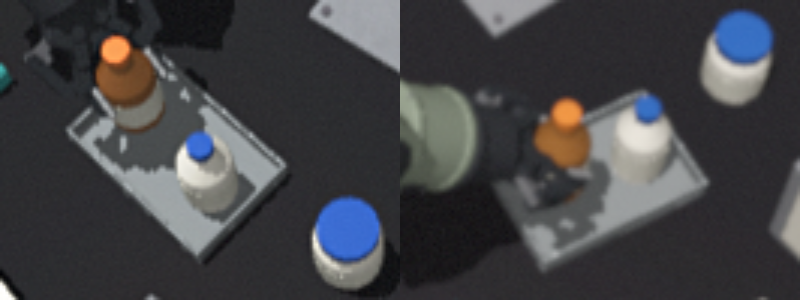

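The bottle hangs upright over the free half of the tray, with its cap at about (115,50) in the left crop, clear of the blue-capped bottle. Its base is about 47 mm above the tray floor, so I lower it.

>>> apply_moves(
  linear=[
    [0.04,0,0.04],
    [0.11,0,0.1],
    [0.18,0,0.16],
    [0.24,0,0.22],
    [0.266,0,0.242],
  ],
  delta_rot=[
    [0,0,0],
    [0,0,0],
    [0,0,0],
    [0,0,0],
    [0,0,0],
  ],
)

```text
clock: 16.23
position: [0.5251, -0.3375, 0.0622]
tool_rot: [-3.139, 0.831, -3.138]
force: [-0.3, 1.2, -3.5]
grip_width: 0.0565
finger_force: 53.5
```

>>> apply_moves(
  linear=[
    [0.015,0,0.013],
    [0.03,0,0.027],
    [0.045,0,0.04],
    [0.06,0,0.054],
    [0.06,0,0.054],
  ],
  delta_rot=[
    [0,0,0],
    [0,0,0],
    [0,0,0],
    [0,0,0],
    [0,0,0],
  ],
)

```text
clock: 16.65
position: [0.5252, -0.3383, 0.056]
tool_rot: [-3.137, 0.833, -3.137]
force: [0.3, 0.6, -3.1]
grip_width: 0.0566
finger_force: 53.5
```

>>> apply_moves(
  linear=[
    [0.006,0,0.005],
    [0.012,0,0.011],
    [0.018,0,0.016],
    [0.022,0,0.02],
    [0.022,0,0.02],
  ],
  delta_rot=[
    [0,0,0],
    [0,0,0],
    [0,0,0],
    [0,0,0],
    [0,0,0],
  ],
)

```text
clock: 17.07
position: [0.5253, -0.3384, 0.0531]
tool_rot: [-3.137, 0.833, -3.137]
force: [-0.7, 0.0, -3.4]
grip_width: 0.0568
finger_force: 53.6
```

>>> apply_moves(
  linear=[
    [0.005,0,0.005],
    [0.01,0,0.009],
    [0.015,0,0.013],
    [0.015,0,0.013],
    [0.015,0,0.013],
  ],
  delta_rot=[
    [0,0,0],
    [0,0,0],
    [0,0,0],
    [0,0,0],
    [0,0,0],
  ],
)

```text
clock: 17.48
position: [0.526, -0.3381, 0.0529]
tool_rot: [-3.135, 0.836, -3.135]
force: [-10.8, 5.3, 24.7]
grip_width: 0.0565
finger_force: 55.0
```

>>> apply_moves(
  linear=[
    [-0.006,0,-0.005],
    [-0.012,0,-0.01],
    [-0.012,0,-0.01],
    [-0.012,0,-0.01],
    [-0.012,0,-0.01],
  ],
  delta_rot=[
    [0,0,0],
    [0,0,0],
    [0,0,0],
    [0,0,0],
    [0,0,0],
  ],
)

```text
clock: 17.9
position: [0.5255, -0.3384, 0.053]
tool_rot: [-3.137, 0.833, -3.137]
force: [-2.7, 1.8, 4.7]
grip_width: 0.0565
finger_force: 53.8
```

```bash
python3 - <<'E'
from h import *; from fk import *
s=monitor.observe(); p0=s['position']; M=rot(s); q=s['qpos']; pf,r=fk(q,P); MM=r.as_matrix()
W=[(p0+[-.08,0,.008],M,1)]
for t,M1,n in W:
    q,e=sim(q,pf,MM,np.array(t),M1,8); print(q.round(2),e)
plan(W)
E
```

```text
[ 1.11  0.78 -0.23  2.35  4.13  0.68 -1.58] 1.1973317346486483e-05
from [ 0.5255 -0.3384  0.053 ] [-3.137  0.833 -3.137] q [ 0.91  0.8  -0.22  2.2   3.9   0.61 -1.56] F [-2.7  1.8  4.7] t 17.9 w 0.056462780910607226
lin [ 0.479  0.001 -0.646] rot [0. 0. 0.] | to [ 0.445 -0.338  0.061]
```

>>> apply_moves(
  linear=[
    [0,0,0],
    [0,0,0],
    [0,0,0],
    [0,0,0],
    [0,0,0],
  ],
  delta_rot=[
    [0,0,0],
    [0,0,0],
    [0,0,0],
    [0,0,0],
    [0,0,0],
  ],
  gripper=1,
)

```text
clock: 18.32
position: [0.5253, -0.3383, 0.0527]
tool_rot: [-3.137, 0.833, -3.137]
force: [-0.4, 0.4, 0.8]
grip_width: 0.0856
finger_force: 0.0
```

>>> apply_moves(
  linear=[
    [0.06,0,-0.08],
    [0.15,0,-0.2],
    [0.25,0,-0.34],
    [0.36,0,-0.49],
    [0.48,0,-0.65],
  ],
  delta_rot=[
    [0,0,0],
    [0,0,0],
    [0,0,0],
    [0,0,0],
    [0,0,0],
  ],
)

```text
clock: 18.73
position: [0.4429, -0.3381, 0.0611]
tool_rot: [-3.137, 0.832, -3.138]
force: [0.5, -0.4, -0.2]
grip_width: 0.0857
finger_force: 0.0
```

```bash
python3 - <<'E'
from h import *
s=monitor.observe(); print(s['position'],s['grip_width'],s['qpos'].round(2))
ims=[]
for n in('scene','side'):
    K,T=cam(n); p,d=optics.grab_frame(n); Q=cloud(K,T,d)[d>0]; hs=cv2.cvtColor(p,cv2.COLOR_RGB2HSV).astype(int)[d>0]
    near=(np.hypot(Q[:,0]-.51,Q[:,1]+.34)<.06)
    cap=Q[near&(hs[:,0]<16)&(hs[:,1]>150)&(hs[:,2]>120)]
    t=np.percentile(cap[:,2],97); c=cap[cap[:,2]>t-.006]; print(n,'cap',len(cap),c.mean(0).round(4),'top',t.round(4))
    from scipy.optimize import least_squares as ls
    b=Q[near&(np.hypot(Q[:,0]-.51,Q[:,1]+.34)<.045)&(Q[:,2]>.03)&(Q[:,2]<.085)]; print(len(b),ls(lambda x:np.hypot(b[:,0]-x[0],b[:,1]-x[1])-.029,(.51,-.34),loss='soft_l1',f_scale=.002).x)
E
```

```text
[ 0.44285342 -0.33811968  0.06112937] 0.08572750028062 [ 1.04  0.76 -0.19  2.32  4.01  0.69 -1.52]
scene cap 131 [ 0.5116 -0.34    0.1486] top 0.1515
140 [ 0.51122849 -0.33917911]
side cap 248 [ 0.5081 -0.3392  0.1503] top 0.1524
152 [ 0.50983704 -0.33813631]
```

```bash
python3 - <<'E'
from h import *; from fk import *
s=monitor.observe(); 
H=-20
for p1 in ([.50,-.27,.26],[.52,-.27,.24],[.5,-.3,.24]):
  p1=np.array(p1); q=s['qpos']; pf,r=fk(q,P); MM=r.as_matrix()
  W=[(np.array([.45,-.31,.16]),lean(46,0,-5),1),(p1,lean(45,15,H),2)]+[(p1,lean(*a),n) for a,n in (((45,40,H),1),((30,40,H),1),((15,40,H),1),((0,25,H),1))]+[(np.array([.53,-.16,.36]),tool(0),3),(press(-.003,0,.345),tool(0),2)]
  print(p1)
  for t,M1,n in W:
    q,e=sim(q,pf,MM,np.array(t),M1,10); pf,MM=np.array(t),M1; print(q.round(2),round(e,3))
E
```

```text
[ 0.5  -0.27  0.26]
[ 1.11  0.5  -0.34  2.41  4.11  0.52 -1.84] 0.0
[-0.06  0.22  0.37  2.4   2.65  0.3  -1.12] 0.072
[-0.55  0.46  0.61  2.38  1.95  0.65 -0.67] 0.0
[-0.51  0.41  0.58  2.2   1.27  0.6   0.12] 0.0
[-0.34  0.43  0.42  2.    0.83  0.81  0.65] 0.0
[-0.04  0.43  0.25  1.78  0.4   1.    1.18] 0.0
[ 0.18  0.29  0.01  1.63 -0.    1.22  1.98] 0.0
[-0.03  0.34 -0.05  1.6   0.02  1.2   1.7 ] 0.0
[ 0.52 -0.27  0.24]
[ 1.11  0.5  -0.34  2.41  4.11  0.52 -1.84] 0.0
[-0.04  0.29  0.33  2.38  2.7   0.35 -1.2 ] 0.055
[-0.56  0.54  0.64  2.35  1.99  0.61 -0.75] 0.0
[-0.52  0.49  0.61  2.17  1.26  0.55  0.09] 0.0
[-0.33  0.49  0.41  1.97  0.83  0.79  0.63] 0.0
[-0.02  0.48  0.21  1.76  0.41  0.99  1.15] 0.0
[ 0.22  0.29 -0.04  1.63  0.01  1.22  1.96] 0.0
[ 0.01  0.34 -0.1   1.6   0.04  1.21  1.69] 0.0
[ 0.5  -0.3   0.24]
[ 1.11  0.5  -0.34  2.41  4.11  0.52 -1.84] 0.0
[ 0.13  0.28  0.25  2.4   2.86  0.35 -1.27] 0.046
[-0.44  0.51  0.58  2.39  2.12  0.65 -0.82] 0.0
[-0.47  0.47  0.63  2.21  1.37  0.5   0.04] 0.0
[-0.28  0.47  0.42  2.01  0.87  0.74  0.63] 0.0
[0.04 0.46 0.21 1.78 0.43 0.95 1.19] 0.0
[ 0.23  0.29 -0.06  1.63  0.02  1.22  1.96] 0.0
[ 0.02  0.34 -0.12  1.6   0.04  1.21  1.68] 0.0
```

```bash
python3 - <<'E'
from h import *
H=-20;p1=np.array([.52,-.27,.24])
plan([(np.array([.45,-.31,.16]),lean(46,0,-5),1),(np.array([.46,-.25,.21]),lean(46,8,-12),1),(p1,lean(45,25,H),1)]+[(p1,lean(*a),n) for a,n in (((45,40,H),1),((30,40,H),1),((15,40,H),1),((0,25,H),1))])
E
```

```text
from [ 0.4407 -0.339   0.0607] [-3.138  0.83  -3.141] q [ 1.04  0.76 -0.19  2.32  4.01  0.69 -1.52] F [0.3 0.8 0.5] t 18.83 w 0.08520197287317775
lin [-0.796  0.288 -0.603] rot [0.029 0.013 0.029] | to [ 0.45 -0.31  0.16]
lin [-0.393  0.606 -0.313] rot [0.102 0.003 0.015] | to [ 0.46 -0.25  0.21]
lin [-0.648 -0.074  0.254] rot [ 0.174  0.02  -0.01 ] | to [ 0.52 -0.27  0.24]
lin [0. 0. 0.] rot [ 0.113 -0.009 -0.045] | to [ 0.52 -0.27  0.24]
lin [0. 0. 0.] rot [-0.009  0.115 -0.04 ] | to [ 0.52 -0.27  0.24]
lin [0. 0. 0.] rot [-0.006  0.115 -0.041] | to [ 0.52 -0.27  0.24]
lin [0. 0. 0.] rot [-0.126  0.12  -0.027] | to [ 0.52 -0.27  0.24]
```

>>> apply_moves(
  linear=[
    [-0.15,0.05,-0.12],
    [-0.3,0.1,-0.24],
    [-0.47,0.16,-0.36],
    [-0.63,0.22,-0.48],
    [-0.8,0.29,-0.6],
  ],
  delta_rot=[
    [0.005,0,0.005],
    [0.01,0,0.01],
    [0.015,0.01,0.015],
    [0.02,0.01,0.02],
    [0.029,0.013,0.029],
  ],
  gripper=-1,
)

```text
clock: 19.25
position: [0.4534, -0.309, 0.1611]
tool_rot: [-3.141, 0.805, 3.056]
force: [0.6, -0.6, -0.6]
grip_width: 0.0255
finger_force: 0.0
```

>>> apply_moves(
  linear=[
    [-0.08,0.12,-0.06],
    [-0.16,0.24,-0.12],
    [-0.23,0.36,-0.18],
    [-0.31,0.48,-0.25],
    [-0.39,0.6,-0.31],
  ],
  delta_rot=[
    [0.02,0,0.003],
    [0.04,0,0.006],
    [0.06,0,0.009],
    [0.08,0,0.012],
    [0.102,0.003,0.015],
  ],
)

```text
clock: 19.67
position: [0.4855, -0.2895, 0.1874]
tool_rot: [-3.029, 0.873, 3.04]
force: [1.3, -0.3, -0.5]
grip_width: 0.0001
finger_force: 0.0
```

>>> apply_moves(
  linear=[
    [-0.13,-0.01,0.05],
    [-0.26,-0.03,0.1],
    [-0.39,-0.04,0.15],
    [-0.52,-0.06,0.2],
    [-0.65,-0.07,0.25],
  ],
  delta_rot=[
    [0.035,0,0],
    [0.07,0.01,0],
    [0.1,0.01,-0.01],
    [0.14,0.015,-0.01],
    [0.174,0.02,-0.01],
  ],
)

```text
clock: 20.08
position: [0.537, -0.306, 0.2164]
tool_rot: [-2.706, 0.836, 3.053]
force: [0.4, -1.2, 0.3]
grip_width: 0.0002
finger_force: 0.0
```

```bash
python3 - <<'E'
from h import *
H=-20;p1=np.array([.52,-.27,.24])
plan([(p1,lean(*a),n) for a,n in (((45,40,H),1),((30,40,H),1),((15,40,H),1),((0,25,H),1))])
E
```

```text
from [ 0.537  -0.306   0.2164] [-2.706  0.836  3.053] q [ 0.63  0.42 -0.45  2.36  2.38  0.68 -0.69] F [ 0.4 -1.2  0.3] t 20.08 w 0.00022370613537468797
lin [-0.041  0.182 -0.424] rot [ 0.178  0.035 -0.058] | to [ 0.52 -0.27  0.24]
lin [0. 0. 0.] rot [-0.009  0.115 -0.04 ] | to [ 0.52 -0.27  0.24]
lin [0. 0. 0.] rot [-0.006  0.115 -0.041] | to [ 0.52 -0.27  0.24]
lin [0. 0. 0.] rot [-0.126  0.12  -0.027] | to [ 0.52 -0.27  0.24]
```

>>> apply_moves(
  linear=[
    [-0.01,0.04,-0.1],
    [-0.02,0.08,-0.2],
    [-0.03,0.12,-0.3],
    [-0.04,0.18,-0.42],
    [-0.04,0.18,-0.42],
  ],
  delta_rot=[
    [0.035,0.01,-0.01],
    [0.07,0.01,-0.02],
    [0.1,0.02,-0.03],
    [0.14,0.03,-0.045],
    [0.178,0.035,-0.058],
  ],
)

```text
clock: 20.5
position: [0.5202, -0.268, 0.2413]
tool_rot: [-2.28, 0.705, 3.13]
force: [1.2, -0.1, 0.3]
grip_width: -0.0003
finger_force: 0.0
```

```bash
python3 - <<'E'
from h import *; from fk import *
H=-20;p1=np.array([.52,-.27,.24])
W=[(p1,lean(*a),n) for a,n in (((30,40,H),1),((15,40,H),1),((0,25,H),1))]+[(np.array([.53,-.16,.36]),tool(0),3)]
plan(W)
q=monitor.observe()['qpos']; pf,r=fk(q,P); MM=r.as_matrix()
for t,M1,n in W:
    q,e=sim(q,pf,MM,np.array(t),M1,10); pf,MM=np.array(t),M1; print(q.round(2),round(e,3))
E
```

```text
from [ 0.5202 -0.268   0.2413] [-2.28   0.705  3.13 ] q [ 0.2   0.47 -0.38  2.31  1.73  1.12 -0.37] F [ 1.2 -0.1  0.3] t 20.5 w -0.00031830359571498887
lin [ 0.01  -0.007  0.021] rot [-0.009  0.116 -0.039] | to [ 0.52 -0.27  0.24]
lin [0. 0. 0.] rot [-0.006  0.115 -0.041] | to [ 0.52 -0.27  0.24]
lin [0. 0. 0.] rot [-0.126  0.12  -0.027] | to [ 0.52 -0.27  0.24]
lin [ 0.094  0.154 -0.513] rot [-0.068 -0.02  -0.088] | to [ 0.523 -0.233  0.28 ]
lin [ 0.037  0.237 -0.488] rot [-0.068 -0.02  -0.088] | to [ 0.527 -0.197  0.32 ]
lin [-0.032  0.304 -0.45 ] rot [-0.068 -0.02  -0.088] | to [ 0.53 -0.16  0.36]
[ 0.27  0.45 -0.41  2.17  1.48  0.99 -0.03] 0.0
[ 0.31  0.5  -0.46  1.97  1.15  1.11  0.37] 0.0
[ 0.52  0.53 -0.57  1.76  0.77  1.18  0.83] 0.0
[ 0.85  0.41 -0.94  1.63  0.34  1.28  1.64] 0.0
```

>>> apply_moves(
  linear=[
    [0,0,0],
    [0,0,0],
    [0,0,0],
    [0,0,0.02],
    [0,0,0.02],
  ],
  delta_rot=[
    [0,0.02,-0.01],
    [0,0.05,-0.015],
    [0,0.07,-0.02],
    [-0.01,0.095,-0.03],
    [-0.01,0.116,-0.04],
  ],
)

```text
clock: 20.92
position: [0.5213, -0.2718, 0.2389]
tool_rot: [-2.387, 0.475, 2.986]
force: [0.1, -1.1, -0.5]
grip_width: 0.0001
finger_force: 0.0
```

>>> apply_moves(
  linear=[
    [0,0,0],
    [0,0,0],
    [0,0,0],
    [0,0,0],
    [0,0,0],
  ],
  delta_rot=[
    [0,0.02,-0.01],
    [0,0.05,-0.015],
    [0,0.07,-0.02],
    [-0.01,0.095,-0.03],
    [-0.01,0.115,-0.04],
  ],
)

```text
clock: 21.33
position: [0.5211, -0.2718, 0.2389]
tool_rot: [-2.445, 0.239, 2.881]
force: [-0.4, -0.5, 0.3]
grip_width: 0.0003
finger_force: 0.0
```

>>> apply_moves(
  linear=[
    [0,0,0],
    [0,0,0],
    [0,0,0],
    [0,0,0],
    [0,0,0],
  ],
  delta_rot=[
    [-0.025,0.025,-0.005],
    [-0.05,0.05,-0.01],
    [-0.075,0.075,-0.015],
    [-0.1,0.1,-0.02],
    [-0.126,0.12,-0.027],
  ],
)

```text
clock: 21.75
position: [0.5213, -0.2714, 0.2388]
tool_rot: [-2.722, -0.003, 2.797]
force: [-0.2, -0.3, 0.0]
grip_width: 0.0001
finger_force: 0.0
```

```bash
python3 - <<'E'
from h import *
# refine the bar from both views (arm is off to the side)
for n in('scene','side'):
    K,T=cam(n); p,d=optics.grab_frame(n); Q=cloud(K,T,d)[d>0]; hs=cv2.cvtColor(p,cv2.COLOR_RGB2HSV).astype(int)[d>0]
    c=press(0,0,0); m=(np.linalg.norm(Q[:,:2]-c[:2],axis=1)<.12)&(Q[:,2]>.27)&(hs[:,0]>105)&(hs[:,0]<125)&(hs[:,1]>120)
    b=Q[m]-O; b=R.from_euler('z',-YAW).apply(b); print(n,m.sum(),'bar press-frame x',np.percentile(b[:,0],[3,50,97]).round(4),'y',np.percentile(b[:,1],[1,99]).round(4),'ztop',np.percentile(b[:,2],95).round(4))
plan([(np.array([.53,-.16,.36]),tool(0),3),(press(-.002,0,.345),tool(0),2)])
E
```

```text
scene 284 bar press-frame x [-0.0037  0.0046  0.0114] y [-0.0964  0.0868] ztop 0.3033
side 81 bar press-frame x [-0.0075 -0.003   0.0048] y [-0.0071  0.0662] ztop 0.304
from [ 0.5211 -0.2735  0.2387] [-2.720e+00 -2.000e-03  2.793e+00] q [ 0.48  0.52 -0.47  1.71  0.68  1.2   0.94] F [ 0.5 -0.1  0.3] t 21.85 w -0.00015866357392653764
lin [ 0.102  0.168 -0.518] rot [-0.065 -0.019 -0.088] | to [ 0.524 -0.236  0.279]
lin [ 0.043  0.251 -0.492] rot [-0.065 -0.019 -0.088] | to [ 0.527 -0.198  0.32 ]
lin [-0.029  0.317 -0.454] rot [-0.065 -0.019 -0.088] | to [ 0.53 -0.16  0.36]
lin [-0.385  0.615  0.075] rot [ 0.  0. -0.] | to [ 0.555 -0.092  0.353]
lin [-0.385  0.615  0.075] rot [ 0.  0. -0.] | to [ 0.579 -0.023  0.345]
```

>>> apply_moves(
  linear=[
    [0.02,0.03,-0.1],
    [0.04,0.07,-0.2],
    [0.06,0.1,-0.31],
    [0.08,0.13,-0.42],
    [0.1,0.17,-0.52],
  ],
  delta_rot=[
    [-0.013,0,-0.018],
    [-0.026,-0.01,-0.035],
    [-0.04,-0.01,-0.053],
    [-0.052,-0.015,-0.07],
    [-0.065,-0.019,-0.088],
  ],
)

```text
clock: 22.27
position: [0.5242, -0.2325, 0.2792]
tool_rot: [-2.857, -0.027, 2.986]
force: [0.3, -0.7, 1.2]
grip_width: 0.0
finger_force: 0.0
```

>>> apply_moves(
  linear=[
    [0.01,0.05,-0.1],
    [0.02,0.1,-0.2],
    [0.03,0.15,-0.3],
    [0.04,0.2,-0.4],
    [0.04,0.25,-0.49],
  ],
  delta_rot=[
    [-0.013,0,-0.018],
    [-0.026,-0.01,-0.035],
    [-0.04,-0.01,-0.053],
    [-0.052,-0.015,-0.07],
    [-0.065,-0.019,-0.088],
  ],
)

```text
clock: 22.68
position: [0.5271, -0.1947, 0.3192]
tool_rot: [-2.999, -0.028, -3.109]
force: [-0.2, -0.2, 0.6]
grip_width: 0.0
finger_force: 0.0
```

>>> apply_moves(
  linear=[
    [0,0.06,-0.09],
    [-0.01,0.12,-0.18],
    [-0.02,0.19,-0.27],
    [-0.02,0.25,-0.36],
    [-0.03,0.32,-0.45],
  ],
  delta_rot=[
    [-0.013,0,-0.018],
    [-0.026,-0.01,-0.035],
    [-0.04,-0.01,-0.053],
    [-0.052,-0.015,-0.07],
    [-0.065,-0.019,-0.088],
  ],
)

```text
clock: 23.1
position: [0.5298, -0.1568, 0.3588]
tool_rot: [-3.138, -0.002, -2.923]
force: [-0.6, -0.2, -0.2]
grip_width: -0.0002
finger_force: 0.0
```

>>> apply_moves(
  linear=[
    [-0.08,0.12,0.01],
    [-0.15,0.25,0.02],
    [-0.23,0.37,0.03],
    [-0.31,0.49,0.04],
    [-0.385,0.615,0.05],
  ],
  delta_rot=[
    [0,0,0],
    [0,0,0],
    [0,0,0],
    [0,0,0],
    [0,0,0],
  ],
)

```text
clock: 23.52
position: [0.5545, -0.0883, 0.3531]
tool_rot: [-3.137, -0.002, -2.925]
force: [0.5, -0.3, -0.2]
grip_width: 0.0002
finger_force: 0.0
```

>>> apply_moves(
  linear=[
    [-0.08,0.12,0.01],
    [-0.15,0.25,0.02],
    [-0.23,0.37,0.03],
    [-0.31,0.49,0.04],
    [-0.385,0.615,0.05],
  ],
  delta_rot=[
    [0,0,0],
    [0,0,0],
    [0,0,0],
    [0,0,0],
    [0,0,0],
  ],
)

```text
clock: 23.93
position: [0.5788, -0.02, 0.348]
tool_rot: [-3.136, -0.002, -2.925]
force: [-0.0, 0.5, 0.2]
grip_width: 0.0001
finger_force: 0.0
```

```bash
python3 - <<'E'
from h import *
def bar(a,top=.0095): # lever angle a below raised; tip point over the bar
    b=np.radians(25)-a; return press(.2004-.22*np.cos(b)-.002,-.002,.2+.22*np.sin(b)+top)
plan([(bar(0,.013),tool(0),1)]+[(bar(a),tool(0),1) for a in np.linspace(0,.96,7)])
E
```

```text
from [ 0.5788 -0.02    0.348 ] [-3.136e+00 -2.000e-03 -2.925e+00] q [ 0.47  0.43 -0.78  1.54  0.32  1.3   1.44] F [-0.   0.5  0.2] t 23.93 w 5.884831917803607e-05
lin [-0.006 -0.052  0.42 ] rot [-0.002 -0.001  0.001] | to [ 0.58  -0.025  0.306]
lin [-0.    -0.     0.035] rot [ 0. -0. -0.] | to [ 0.58  -0.025  0.302]
lin [0.123 0.    0.33 ] rot [-0. -0.  0.] | to [ 0.568 -0.028  0.27 ]
lin [ 0.069 -0.     0.345] rot [ 0. -0.  0.] | to [ 0.562 -0.029  0.235]
lin [ 0.013 -0.     0.351] rot [0. 0. 0.] | to [ 0.561 -0.03   0.2  ]
lin [-0.043 -0.     0.349] rot [0. 0. 0.] | to [ 0.565 -0.029  0.165]
lin [-0.098  0.     0.338] rot [0. 0. 0.] | to [ 0.574 -0.026  0.131]
lin [-0.151  0.     0.318] rot [0. 0. 0.] | to [ 0.589 -0.023  0.099]
```

>>> apply_moves(
  linear=[
    [0,-0.02,0.12],
    [0,-0.04,0.24],
    [-0.01,-0.05,0.35],
    [-0.01,-0.05,0.42],
    [-0.01,-0.05,0.44],
  ],
  delta_rot=[
    [0,0,0],
    [0,0,0],
    [0,0,0],
    [0,0,0],
    [0,0,0],
  ],
)

```text
clock: 24.35
position: [0.5809, -0.0261, 0.3031]
tool_rot: [-3.139, -0.002, -2.925]
force: [0.0, -0.8, 0.4]
grip_width: -0.0001
finger_force: 0.0
```

>>> apply_moves(
  linear=[
    [0.01,0,0.04],
    [0.02,0,0.08],
    [0.04,0,0.13],
    [0.06,0,0.18],
    [0.08,0,0.24],
  ],
  delta_rot=[
    [0,0,0],
    [0,0,0],
    [0,0,0],
    [0,0,0],
    [0,0,0],
  ],
)

```text
clock: 24.77
position: [0.5736, -0.0273, 0.2813]
tool_rot: [-3.139, 0.0, -2.925]
force: [-2.7, -1.3, 6.2]
grip_width: -0.0001
finger_force: 3.1
```

```bash
cat >> h.py <<'E'
def bar(a,top=.0095):
    b=np.radians(25)-a; return press(.2004-.22*np.cos(b)-.002,-.002,.2+.22*np.sin(b)+top)
E
python3 - <<'E'
from h import *
ims=[]
for n in ('scene','side'):
    p,d=optics.grab_frame(n); ims.append(cv2.resize(p[130:280,220:420] if n=='scene' else p[80:230,200:400],(400,300)))
cv2.imwrite('pics/e.png',np.hstack(ims)[:,:,::-1])
plan([(bar(a),tool(0),1) for a in (.32,.48,.64,.8,.96)])
E
```

```text
from [ 0.5734 -0.0273  0.2807] [-3.139e+00 -1.000e-03 -2.925e+00] q [ 0.48  0.48 -0.76  1.65  0.36  1.16  1.42] F [-3.  -1.2  5.6] t 24.87 w 8.791555185993214e-05
lin [0.117 0.008 0.457] rot [-0.001 -0.     0.001] | to [ 0.562 -0.029  0.235]
lin [ 0.013 -0.     0.351] rot [-0.  0.  0.] | to [ 0.561 -0.03   0.2  ]
lin [-0.043 -0.     0.349] rot [ 0. -0.  0.] | to [ 0.565 -0.029  0.165]
lin [-0.098  0.     0.338] rot [ 0. -0.  0.] | to [ 0.574 -0.026  0.131]
lin [-0.151  0.     0.318] rot [0. 0. 0.] | to [ 0.589 -0.023  0.099]
```

View pics/e.png

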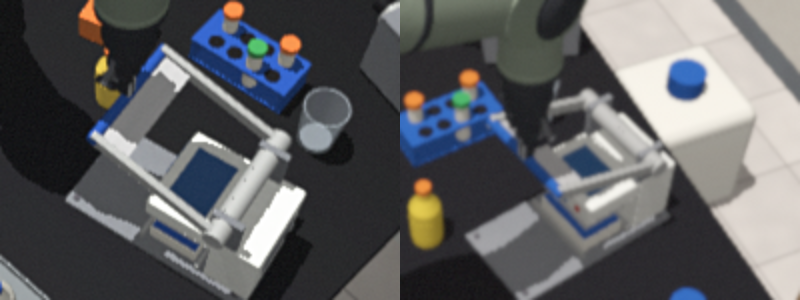

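The shut fingertips rest on the middle of the blue bar, at about (135,75) on the left and (525,150) on the right. The force is about 6 N and the lever is following, so I carry on along its arc.

>>> apply_moves(
  linear=[
    [0.03,0,0.09],
    [0.06,0,0.18],
    [0.08,0,0.27],
    [0.1,0,0.36],
    [0.12,0,0.45],
  ],
  delta_rot=[
    [0,0,0],
    [0,0,0],
    [0,0,0],
    [0,0,0],
    [0,0,0],
  ],
)

```text
clock: 25.28
position: [0.5624, -0.0297, 0.2363]
tool_rot: [-3.139, 0.001, -2.924]
force: [-0.1, -0.4, 5.4]
grip_width: -0.0003
finger_force: 3.0
```

>>> apply_moves(
  linear=[
    [0.005,0,0.07],
    [0.01,0,0.14],
    [0.015,0,0.21],
    [0.015,0,0.28],
    [0.015,0,0.35],
  ],
  delta_rot=[
    [0,0,0],
    [0,0,0],
    [0,0,0],
    [0,0,0],
    [0,0,0],
  ],
)

```text
clock: 25.7
position: [0.5608, -0.0302, 0.2012]
tool_rot: [-3.139, 0.0, -2.924]
force: [-4.9, -0.8, 7.0]
grip_width: -0.0003
finger_force: 3.5
```

>>> apply_moves(
  linear=[
    [0,0,0.07],
    [-0.01,0,0.14],
    [-0.02,0,0.21],
    [-0.03,0,0.28],
    [-0.04,0,0.35],
  ],
  delta_rot=[
    [0,0,0],
    [0,0,0],
    [0,0,0],
    [0,0,0],
    [0,0,0],
  ],
)

```text
clock: 26.12
position: [0.5648, -0.0293, 0.1663]
tool_rot: [-3.139, 0.0, -2.924]
force: [-5.5, -1.3, 8.3]
grip_width: 0.0003
finger_force: 3.9
```

>>> apply_moves(
  linear=[
    [-0.015,0,0.07],
    [-0.03,0,0.14],
    [-0.05,0,0.2],
    [-0.075,0,0.27],
    [-0.1,0,0.34],
  ],
  delta_rot=[
    [0,0,0],
    [0,0,0],
    [0,0,0],
    [0,0,0],
    [0,0,0],
  ],
)

```text
clock: 26.53
position: [0.5746, -0.0273, 0.1323]
tool_rot: [-3.139, 0.0, -2.925]
force: [-5.7, -1.7, 10.0]
grip_width: -0.0
finger_force: 4.3
```

```bash
python3 - <<'E'
from h import *
plan([(bar(a),tool(0),1) for a in (.90,.96)])
s=monitor.observe(); print(R.from_euler('z',-YAW).apply(s['position']-O))
E
```

```text
from [ 0.5746 -0.0273  0.1323] [-3.139  0.    -2.925] q [ 0.41  0.65 -0.67  1.8   0.51  0.88  1.29] F [-5.7 -1.7 10. ] t 26.53 w -4.786958784819914e-05
lin [-0.088  0.009  0.212] rot [-0.001  0.     0.001] | to [ 0.583 -0.025  0.111]
lin [-0.063 -0.     0.116] rot [ 0.  0. -0.] | to [ 0.589 -0.023  0.099]
[-0.00715575 -0.0028551   0.1322869 ]
```

>>> apply_moves(
  linear=[
    [-0.02,0,0.05],
    [-0.04,0,0.1],
    [-0.06,0,0.15],
    [-0.09,0,0.21],
    [-0.11,0,0.25],
  ],
  delta_rot=[
    [0,0,0],
    [0,0,0],
    [0,0,0],
    [0,0,0],
    [0,0,0],
  ],
)

```text
clock: 26.95
position: [0.5853, -0.025, 0.1071]
tool_rot: [-3.139, -0.0, -2.924]
force: [-6.7, -1.4, 9.5]
grip_width: -0.0001
finger_force: 4.6
```

>>> apply_moves(
  linear=[
    [-0.01,0,0.02],
    [-0.02,0,0.04],
    [-0.03,0,0.06],
    [-0.04,0,0.07],
    [-0.04,0,0.075],
  ],
  delta_rot=[
    [0,0,0],
    [0,0,0],
    [0,0,0],
    [0,0,0],
    [0,0,0],
  ],
)

```text
clock: 27.37
position: [0.5893, -0.0241, 0.0999]
tool_rot: [-3.139, -0.0, -2.924]
force: [-5.0, -0.7, 10.7]
grip_width: -0.0002
finger_force: 5.1
```

>>> apply_moves(
  linear=[
    [0,0,0.006],
    [0,0,0.012],
    [-0.005,0,0.018],
    [-0.005,0,0.02],
    [-0.005,0,0.02],
  ],
  delta_rot=[
    [0,0,0],
    [0,0,0],
    [0,0,0],
    [0,0,0],
    [0,0,0],
  ],
)

```text
clock: 27.78
position: [0.59, -0.024, 0.0986]
tool_rot: [-3.139, 0.001, -2.925]
force: [-7.4, -1.7, 17.0]
grip_width: 0.0001
finger_force: 8.4
```

>>> apply_moves(
  linear=[
    [0,0,0.005],
    [0,0,0.01],
    [0,0,0.01],
    [0,0,0.01],
    [0,0,0.01],
  ],
  delta_rot=[
    [0,0,0],
    [0,0,0],
    [0,0,0],
    [0,0,0],
    [0,0,0],
  ],
)

```text
clock: 28.2
position: [0.5901, -0.024, 0.0981]
tool_rot: [-3.138, 0.001, -2.925]
force: [-9.8, -0.2, 26.2]
grip_width: -0.0
finger_force: 13.1
```

>>> apply_moves(
  linear=[
    [0,0,0],
    [0,0,0],
    [0,0,0],
    [0,0,0],
    [0,0,0],
  ],
  delta_rot=[
    [0,0,0],
    [0,0,0],
    [0,0,0],
    [0,0,0],
    [0,0,0],
  ],
)

```text
clock: 28.62
position: [0.5901, -0.024, 0.0981]
tool_rot: [-3.138, 0.001, -2.925]
force: [-9.5, -2.2, 26.1]
grip_width: 0.0002
finger_force: 13.1
```

>>> apply_moves(
  linear=[
    [0,0,0],
    [0,0,0],
    [0,0,0],
    [0,0,0],
    [0,0,0],
  ],
  delta_rot=[
    [0,0,0],
    [0,0,0],
    [0,0,0],
    [0,0,0],
    [0,0,0],
  ],
)

```text
clock: 29.03
position: [0.5902, -0.024, 0.0982]
tool_rot: [-3.138, 0.001, -2.925]
force: [-9.5, -1.4, 25.9]
grip_width: 0.0002
finger_force: 13.1
```

```bash
python3 - <<'E'
from h import *
plan([(bar(a),tool(0),1) for a in (.84,.72,.6,.48,.36,.24,.12,.04,0)])
E
```

```text
from [ 0.5902 -0.024   0.0982] [-3.138e+00  1.000e-03 -2.925e+00] q [ 0.37  0.71 -0.64  1.78  0.55  0.84  1.26] F [-9.5 -1.4 25.9] t 29.03 w 0.0001931848936053549
lin [ 0.126  0.009 -0.249] rot [-0.001  0.001  0.001] | to [ 0.578 -0.026  0.123]
lin [ 0.089 -0.    -0.248] rot [-0.  0.  0.] | to [ 0.569 -0.028  0.148]
lin [ 0.059  0.    -0.257] rot [-0.  0.  0.] | to [ 0.563 -0.029  0.174]
lin [ 0.027 -0.    -0.262] rot [-0.  0.  0.] | to [ 0.561 -0.03   0.2  ]
lin [-0.004  0.    -0.264] rot [-0. -0.  0.] | to [ 0.561 -0.029  0.226]
lin [-0.036  0.    -0.261] rot [0. 0. 0.] | to [ 0.564 -0.029  0.252]
lin [-0.067  0.    -0.255] rot [0. 0. 0.] | to [ 0.571 -0.027  0.278]
lin [-0.061 -0.    -0.165] rot [0. 0. 0.] | to [ 0.577 -0.026  0.294]
lin [-0.036  0.    -0.08 ] rot [0. 0. 0.] | to [ 0.58  -0.025  0.302]
```

>>> apply_moves(
  linear=[
    [0,0,-0.01],
    [0.02,0,-0.05],
    [0.05,0,-0.11],
    [0.09,0,-0.18],
    [0.12,0,-0.24],
  ],
  delta_rot=[
    [0,0,0],
    [0,0,0],
    [0,0,0],
    [0,0,0],
    [0,0,0],
  ],
)

```text
clock: 29.45
position: [0.5793, -0.0263, 0.1221]
tool_rot: [-3.139, 0.003, -2.924]
force: [3.4, 0.8, 11.6]
grip_width: 0.0001
finger_force: 5.6
```

>>> apply_moves(
  linear=[
    [0.02,0,-0.05],
    [0.04,0,-0.1],
    [0.06,0,-0.15],
    [0.075,0,-0.2],
    [0.09,0,-0.25],
  ],
  delta_rot=[
    [0,0,0],
    [0,0,0],
    [0,0,0],
    [0,0,0],
    [0,0,0],
  ],
)

```text
clock: 29.87
position: [0.5714, -0.028, 0.1474]
tool_rot: [-3.139, 0.005, -2.924]
force: [6.5, 0.8, 10.2]
grip_width: 0.0001
finger_force: 5.0
```

>>> apply_moves(
  linear=[
    [0.013,0,-0.05],
    [0.026,0,-0.1],
    [0.038,0,-0.15],
    [0.05,0,-0.205],
    [0.06,0,-0.257],
  ],
  delta_rot=[
    [0,0,0],
    [0,0,0],
    [0,0,0],
    [0,0,0],
    [0,0,0],
  ],
)

```text
clock: 30.28
position: [0.5652, -0.0292, 0.1729]
tool_rot: [-3.139, 0.005, -2.924]
force: [5.5, 0.8, 6.9]
grip_width: -0.0003
finger_force: 3.8
```

>>> apply_moves(
  linear=[
    [0.007,0,-0.052],
    [0.013,0,-0.104],
    [0.018,0,-0.157],
    [0.023,0,-0.21],
    [0.027,0,-0.262],
  ],
  delta_rot=[
    [0,0,0],
    [0,0,0],
    [0,0,0],
    [0,0,0],
    [0,0,0],
  ],
)

```text
clock: 30.7
position: [0.5621, -0.0299, 0.1989]
tool_rot: [-3.139, 0.004, -2.924]
force: [4.0, 0.6, 5.3]
grip_width: 0.0001
finger_force: 2.9
```

>>> apply_moves(
  linear=[
    [0,0,-0.052],
    [0,0,-0.104],
    [0,0,-0.157],
    [0,0,-0.21],
    [-0.004,0,-0.262],
  ],
  delta_rot=[
    [0,0,0],
    [0,0,0],
    [0,0,0],
    [0,0,0],
    [0,0,0],
  ],
)

```text
clock: 31.12
position: [0.5619, -0.0298, 0.2247]
tool_rot: [-3.139, 0.002, -2.924]
force: [4.5, -0.3, 5.2]
grip_width: 0.0
finger_force: 2.3
```

>>> apply_moves(
  linear=[
    [-0.005,0,-0.052],
    [-0.012,0,-0.104],
    [-0.019,0,-0.157],
    [-0.027,0,-0.21],
    [-0.036,0,-0.261],
  ],
  delta_rot=[
    [0,0,0],
    [0,0,0],
    [0,0,0],
    [0,0,0],
    [0,0,0],
  ],
)

```text
clock: 31.53
position: [0.5645, -0.0291, 0.2501]
tool_rot: [-3.14, -0.0, -2.924]
force: [3.5, -0.1, 3.7]
grip_width: -0.0
finger_force: 1.7
```

>>> apply_moves(
  linear=[
    [-0.012,0,-0.05],
    [-0.025,0,-0.1],
    [-0.038,0,-0.15],
    [-0.05,0,-0.2],
    [-0.065,0,-0.25],
  ],
  delta_rot=[
    [0,0,0],
    [0,0,0],
    [0,0,0],
    [0,0,0],
    [0,0,0],
  ],
)

```text
clock: 31.95
position: [0.5708, -0.0276, 0.2751]
tool_rot: [-3.14, -0.0, -2.924]
force: [1.9, 0.5, 3.2]
grip_width: -0.0
finger_force: 1.3
```

>>> apply_moves(
  linear=[
    [-0.015,0,-0.04],
    [-0.03,0,-0.08],
    [-0.04,0,-0.11],
    [-0.05,0,-0.14],
    [-0.06,0,-0.165],
  ],
  delta_rot=[
    [0,0,0],
    [0,0,0],
    [0,0,0],
    [0,0,0],
    [0,0,0],
  ],
)

```text
clock: 32.37
position: [0.5767, -0.0263, 0.2914]
tool_rot: [-3.14, -0.0, -2.924]
force: [2.6, 0.4, 1.8]
grip_width: 0.0
finger_force: 1.1
```

>>> apply_moves(
  linear=[
    [-0.008,0,-0.018],
    [-0.016,0,-0.036],
    [-0.023,0,-0.052],
    [-0.03,0,-0.066],
    [-0.036,0,-0.08],
  ],
  delta_rot=[
    [0,0,0],
    [0,0,0],
    [0,0,0],
    [0,0,0],
    [0,0,0],
  ],
)

```text
clock: 32.78
position: [0.5802, -0.0255, 0.2992]
tool_rot: [-3.14, -0.0, -2.924]
force: [2.1, -0.3, 1.6]
grip_width: -0.0003
finger_force: 1.0
```

>>> apply_moves(
  linear=[
    [-0.002,0,-0.01],
    [-0.004,0,-0.02],
    [-0.006,0,-0.03],
    [-0.008,0,-0.04],
    [-0.01,0,-0.05],
  ],
  delta_rot=[
    [0,0,0],
    [0,0,0],
    [0,0,0],
    [0,0,0],
    [0,0,0],
  ],
)

```text
clock: 33.2
position: [0.5808, -0.0254, 0.304]
tool_rot: [-3.14, -0.001, -2.924]
force: [0.4, -0.4, 0.4]
grip_width: -0.0003
finger_force: 0.0
```

>>> apply_moves(
  linear=[
    [0,0,-0.02],
    [0,0,-0.06],
    [0,0,-0.15],
    [0,0,-0.3],
    [0,0,-0.5],
  ],
  delta_rot=[
    [0,0,0],
    [0,0,0],
    [0,0,0],
    [0,0,0],
    [0,0,0],
  ],
)

```text
clock: 33.62
position: [0.5806, -0.0253, 0.3546]
tool_rot: [-3.14, -0.001, -2.924]
force: [-0.5, -0.2, 0.3]
grip_width: -0.0002
finger_force: 0.0
```

>>> apply_moves(
  linear=[
    [0,0,0],
    [0,0,0],
    [0,0,0],
    [0,0,0],
    [0,0,0],
  ],
  delta_rot=[
    [0,0,0],
    [0,0,0],
    [0,0,0],
    [0,0,0],
    [0,0,0],
  ],
)

```text
clock: 34.03
position: [0.5809, -0.0253, 0.3537]
tool_rot: [-3.14, -0.001, -2.924]
force: [0.3, -1.0, 0.1]
grip_width: -0.0003
finger_force: 0.0
```

```bash
python3 - <<'E'
from h import *
ims=[]
for n in('scene','side'):
    K,T=cam(n); p,d=optics.grab_frame(n); Q=cloud(K,T,d)[d>0]; hs=cv2.cvtColor(p,cv2.COLOR_RGB2HSV).astype(int)[d>0]; ims.append(cv2.resize(p,(400,300)))
    m=(np.linalg.norm(Q[:,:2]-O[:2],axis=1)<.12)&(Q[:,2]>.2)&(hs[:,0]>105)&(hs[:,0]<125)&(hs[:,1]>120); print(n,'bar z',np.percentile(Q[m,2],[5,50,95]).round(4))
cv2.imwrite('pics/f.png',np.hstack(ims)[:,:,::-1])
s=monitor.observe(); print(s['position'],s['force'],s['clock'])
E
```

```text
scene bar z [0.2952 0.2995 0.3035]
side bar z [0.2923 0.3001 0.305 ]
[ 0.58094844 -0.02523893  0.35379277] [-1.62652795 -0.51790456  0.0199491 ] 34.1333
```

View pics/f.png

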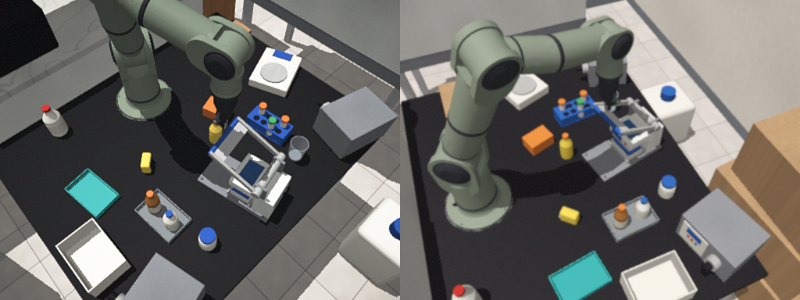

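The lever is fully raised, with the bar top at 0.304 m. The amber bottle stands in the grey tray at about (152,200) in the scene view and (621,212) in the side view. Everything else is in place and the robot is touching nothing.

```bash
python3 -c "
from workcell import workorder; print(workorder.job_done())"
```

```text
the job is handed in; nothing more can be done
None
```

I stood the amber bottle upright in the front half of the grey tray, then pulled the press handle down to its stop, held it there for just over a second and eased it back to the top; I handed the job in at about 34 s, and no verdict came back.

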